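Tip two pans of parts into their own cells

ROBOT

A 6-joint arm with a two-finger parallel gripper is mounted at the origin on a cart in front of the work surface, level with it; the furniture and walls round the work are solid. World frame = base frame: x ahead of the robot, y to its left, z up, the work surface at z = 0. Lengths are in m, angles in rad, forces in N, time in s.
With the tool pointing down it reaches from about 0.35 to 0.85 m from the base axis. Payload 8.1 kg.
Tool frame: the origin (TCP) lies between the finger pads; the fingertips stand 11 mm ahead of it and the grasp point (between the pads) lies 8 mm behind it (tips_ahead is the z of the fingertips in the tool frame, in m); z points along the fingers, y is the line along which they close (so a half turn about z gives the same grasp; the last joint's range is limited). The gripper opens to 93 mm and grips with 3 to 60 N. Pads are 15 mm wide; open, the fingers measure 128 mm over their backs; the gripper's body (75 mm by 188 mm) begins 65 mm behind the grasp point.
Start: joints at [1.195, 0.13, 1.488, -0, 1.523, -0.085], TCP at [0.172, 0.575, 0.23] pointing down, gripper open.
Joint ranges: [-2.96, 2.96], [-0.89, 2.26], [0.02, 2.5], [-1.34, 4.48], [0, 2.73], [-2.66, 2.66]. Speed limits (rad/s): [2.39, 2.39, 2.79, 3.14, 3.14, 3.14].

INTERFACE

Orientations are given as a rotation vector (axis times angle).
In Python, from plant import read_state, read_camera, close_job, tips_ahead gives the robot as it stands. The module is installed in compiled form; this text tells all that it offers.
- The arm moves only by the tool move_arm, never from a script. Its argument "plan" is a list of rows, each a list of 7 numbers: the turn, a rotation vector about the tool's x, y, z in units of 6 degrees (1.0 is 6 degrees), then the shift along the tool's x, y, z in units of 25 mm (1.0 is 25 mm), then the finger opening in mm, from 0 to 93. A call has exactly 10 rows; each row shifts and turns the commanded pose from where the row before left it, along the tool's axes as they then stand; what a row does not reach is not made up. A row lasts 1/10 s, in which the tool goes at most 50 mm and 8.59 degrees, less where a joint would pass 70% of its speed; a pose out of reach is approached as far as the arm can. A call is refused whole if a number of a shift passes 1 or a number of a turn 1, either way. A call with a gripper value outside its range is refused whole. The fingers move at their own pace and stop on an object; "force" is the grip in N (left out, the last holds). Time passes only in rows, so rows that do not move let the fingers close, or fill a call up. It gives the time, the measured TCP pose, the force, the opening and the grip force at its end, in the units of the state.
- read_state(): the state, without advancing time (a new reading comes with each control period).
- read_camera(name): name is "scene" or "side" or "wrist"; returns a dict with "frame" (400x640x3 uint8, red, green, blue), "z_map" (400x640 float32, m along the optical axis (not along the pixel's ray), 0 where there is no reading), "fx", "fy", "cx", "cy" (pixels), "rvec" (rotation vector, rad) and "tvec" (3), from world to camera coordinates, as OpenCV has them. Camera axes: x right, y down, z forward; pixel columns grow to the right and rows downward; lengths in m; the calibration is good to about 2 mm. A picture is of the moment at which its call begins.
- close_job(): hands the job in; it is judged then, once.
The state is a dict: "t": time; "q": joint angles; "dq": joint speeds; "joint_torque": joint torques, N m; "tool_pos": TCP position; "orientation": TCP orientation; "force": force on the tool from outside, world axes, zero at the start; "wrist_torque": the same for the moment, N m; "opening": finger opening in m; "gripper_force": force on a finger pad.
Only numpy, scipy, OpenCV 4.12 (cv2) and the standard library are available. Lean on these libraries where they do the work, as an engineer would, in place of code of your own. Each camera call takes 0.05 s, during which the arm holds its last target. There are 200 camera calls.

TASK

Put the sorted parts away: take each steel pan by its grip bar and tip what is in it into the one tray cell that already holds a part of the same kind and size, the small bearings to the small bearing and the brass plugs to the brass plug, so that none lands in another cell or on the bench. Do not finger the parts themselves, stand both empty pans upright on the bench again, and leave the other tray contents, the spray can, the bottle and the mug where they are.

Things in the scene. Friction and masses are not known exactly. Their poses are not given: they have to be found in the camera images.
- tray: grey divided tray fixed to the worktop on the left, 156 x 232 x 45 mm, 2 x 3 square cells; origin at the centre of its underside, z up, x across the two cells (short side), y along the three. Cells are 72 mm square inside, 76 mm apart; walls and dividers 4 mm thick, tops 45 mm above the worktop; inner floor 4 mm above it. Behind it all (x over 0.8 m) a wall of parts bins rises: keep the arm out of it
- pan_1_grip (a point): open steel pan with the two small bearings: centre of its black grip bar, 74 mm above the pan's underside. Axes: z up, spout along -x, y along the bar. Bar 12 mm thick along x (grip it there, fingers on its -x and +x sides), 24 high, 66 long, held by stays at its ends (60 mm clear between). Pan 66 mm wide outside, sides 28 to 31 high, from 62 mm before the bar to 57 behind; 0.22 kg
- pan_2_grip (a point): open steel pan with the two brass plugs: centre of its black grip bar, 74 mm above the pan's underside. Axes: z up, spout along -x, y along the bar. Bar 12 mm thick along x (grip it there, fingers on its -x and +x sides), 24 high, 66 long, held by stays at its ends (60 mm clear between). Pan 66 mm wide outside, sides 28 to 31 high, from 62 mm before the bar to 57 behind; 0.22 kg
- pan_1_lip (a point): middle of the upper edge of that pan's open spout, 62 mm ahead (-x) of the bar and 12 mm above the underside; 46 mm wide inside. Same axes. The channel floor (3 mm thick, 54 mm wide) is flat from 54 mm behind the bar to 15 mm before it, then rises 9 mm to the lip
- pan_2_lip (a point): the same point of the other pan, of the same build. Tipped lip down, parts start to slide at 11 to 17 degrees, pass the rising spout by 21 to 30, and all are out by 50. Tipped slowly (0.4 rad/s) they land 5 to 35 mm beyond the lip; a quick tip throws them farther. Carried level and smoothly they stay put
- cell_1 (a point): floor centre of the -x +y cell of the tray; same axes as the tray
- cell_2 (a point): floor centre of the -x middle cell of the tray; same axes as the tray
- cell_3 (a point): floor centre of the -x -y cell of the tray; same axes as the tray
- cell_4 (a point): floor centre of the +x +y cell of the tray; same axes as the tray
- cell_5 (a point): floor centre of the +x middle cell of the tray; same axes as the tray
- cell_6 (a point): floor centre of the +x -y cell of the tray; same axes as the tray
- small_bearing_1: small plain ball bearing, ring 30 mm across, 10 mm thick, 40 g, lying flat in the first pan; origin at the centre of its underside, z is its axis
- brass_plug_1: brass plug, hexagon 27 x 24 mm and 8 mm high with a 16 mm round top, 20 mm high in all, 50 g, in the other pan; origin at the centre of its hexagon's underside, z up its axis
- small_bearing_2: small plain ball bearing, ring 30 mm across, 10 mm thick, 40 g, lying flat in the first pan; origin at the centre of its underside, z is its axis
- brass_plug_2: brass plug, hexagon 27 x 24 mm and 8 mm high with a 16 mm round top, 20 mm high in all, 50 g, in the other pan; origin at the centre of its hexagon's underside, z up its axis
- stock_bearing: the small bearing already lying in a tray cell: 30 mm across, 10 mm thick; origin at the centre of its underside
- stock_plug: the brass plug already standing in a tray cell: 27 x 24 x 20 mm; origin at the centre of its underside
- stock_spring: coil spring lying in another tray cell, 16 mm thick, 40 mm long along y; origin under its middle
- stock_big_bearing: large bearing lying in another tray cell, 48 mm across, 14 mm thick; not to be confused with the 30 mm ones; origin at the centre of its underside
- aerosol: tall spray can, bystander, 68 mm across and 233 mm high, stands behind the vice and tray; origin at the centre of its underside
- sealant: small sealant bottle, bystander, 44 mm across and 106 mm high, stands between the pans; origin at the centre of its underside
- mug: mug, bystander, 81 mm across with a handle (113 mm over it), 101 mm high, to the left of the tray; origin at the centre of its underside
- vice: bench vice fixed to the worktop between the pans and the tray, 112 mm high, from 115 mm before (-x) to 90 mm behind its origin and 50 mm to either side; origin at its underside
- tool_chest: closed low tool chest fixed behind the pans, 127 mm high, 400 mm wide; its front stands 138 mm before (-x) its origin, the two drawer handles in the middle reach 159 mm before it; origin at its underside
Things that resemble listed ones, but are neither listed nor needed, are in the scene too. Leave any green look-alike of the part that bears pan_2_grip alone.

How it is judged:
By the outcome, as a careful person would: the job done as asked, in the order asked, and still so for the second after the job is handed in, with the robot touching nothing.
It also fails if it takes over 72 s, if anything falls off the work surface, if the arm or the gripper's body presses on something with over 40 N, if the wrist force passes 120 N, or if a joint passes its speed limit or range.

## Working session

There is one attempt and no reset: what is moved stays moved. The work goes in short steps, Python scripts to look and compute and a tool call to move; the robot and the scene stay as the last step left them, time stands still between calls to the robot, and variables do not carry over. Pictures are saved under pics/ and viewed, at most 10 in all, crops included, and the job is handed in when it is done.

Besides the shell and the picture viewer there is one more tool, called after "Request:" as name(argument=value, ...) on one line, values as JSON. move_arm: Moves the arm, as the interface text tells. Its arguments: {"type":"object","properties":{"plan":{"type":"array","items":{"type":"array","items":{"type":"number"}}},"force":{"type":"number"}},"required":["plan"]}

```bash
mkdir -p pics; cat > h.py <<'E'
import numpy as np, cv2
from plant import read_state, read_camera, close_job, tips_ahead
def cam(n):
    c=read_camera(n); np.savez(f'{n}.npz',**c); return c
def load(n): return dict(np.load(f'{n}.npz'))
def cloud(c):
    R=cv2.Rodrigues(np.array(c['rvec'],float))[0]; t=np.array(c['tvec']).ravel()
    v,u=np.mgrid[0:400,0:640]; z=c['z_map']
    P=np.stack([(u-c['cx'])/c['fx']*z,(v-c['cy'])/c['fy']*z,z],-1)
    W=(P-t)@R; W[z==0]=np.nan
    return W
def save(c,n,crop=None,s=1):
    f=c['frame'][:,:,::-1]
    if crop: f=f[crop[1]:crop[3],crop[0]:crop[2]]
    cv2.imwrite(f'pics/{n}.png',cv2.resize(f,None,fx=s,fy=s,interpolation=cv2.INTER_CUBIC))
def ray(c,u,v,h):
    R=cv2.Rodrigues(np.array(c['rvec'],float))[0]; t=np.array(c['tvec']).ravel()
    o=-R.T@t; d=R.T@np.array([(u-c['cx'])/c['fx'],(v-c['cy'])/c['fy'],1]); return o+d*(h-o[2])/d[2]
E
python3 - <<'E'
from h import *
for n in ('scene','side'):
    c=cam(n); save(c,n+'0'); R=cv2.Rodrigues(c['rvec'])[0]; print(n,-R.T@c['tvec'].ravel(),R[2])
s=read_state(); print(s['tool_pos'],s['orientation'],s['t'],s['opening'],tips_ahead)
E
```

```text
scene [-0.10610575 -0.4459644   1.07675475] [ 0.49363611  0.40147143 -0.77145582]
side [0.22530953 1.60608988 0.97234341] [ 0.174455   -0.84637651 -0.503202  ]
[0.17184715 0.5743435  0.22868694] [-4.55169816e-01 -3.10806022e+00  2.56885623e-03] 0.1 0.09287792605895571 0.011
```

View pics/scene0.png

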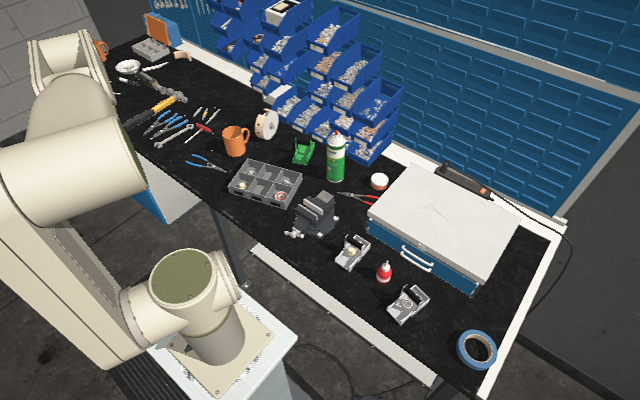

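View pics/side0.png

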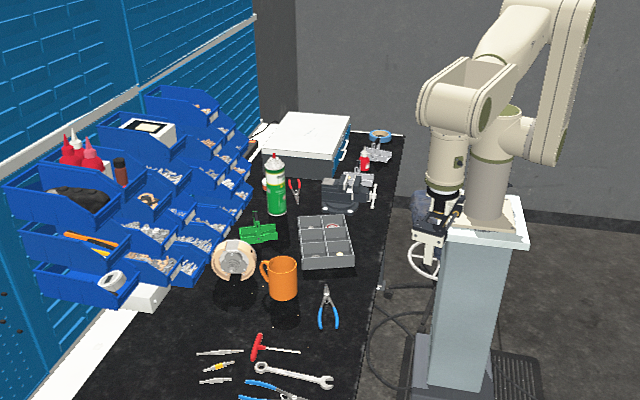

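The scene view shows the tray at (265,183), the vice at (316,215), one pan at (352,252) and the other at (408,303). The bottle is at (385,272), the can at (336,158) and the mug at (236,140). I'll enlarge this area and read heights from it.

```bash
python3 - <<'E'
from h import *
c=load('scene'); save(c,'scene1',(220,140,440,330),3.6)
W=cloud(c); f=c['frame'].astype(int)
for n,(u0,v0,u1,v1) in dict(panA=(332,230,376,275),panB=(384,280,434,328)).items():
    w=W[v0:v1,u0:u1].reshape(-1,3); col=f[v0:v1,u0:u1].reshape(-1,3)
    m=(w[:,2]>.004)&(w[:,2]<.12); print(n,np.nanmin(w[m],0),np.nanmax(w[m],0))
    b=(w[:,2]>.078)&(w[:,2]<.1); print(' top',b.sum(),w[b].mean(0).round(4), np.percentile(w[b],[2,98],axis=0).round(4).tolist())
    q=w[b][:,:2]; print(cv2.minAreaRect(q.astype(np.float32)*1000))
w=W[150:215,220:310].reshape(-1,3); b=(abs(w[:,2]-.045)<.004); q=w[b][:,:2]
print('tray',cv2.minAreaRect(q.astype(np.float32)*1000))
E
```

```text
panA [ 0.37784366 -0.22402608  0.00400286] [ 0.57568343 -0.01604998  0.09199484]
 top 96 [ 0.4666 -0.1271  0.0859] [[0.461, -0.1576, 0.0781], [0.4745, -0.0938, 0.0906]]
((467.7395935058594, -125.80933380126953), (14.154303550720215, 65.53265380859375), 0.5341333746910095)
panB [ 0.32646776 -0.44769881  0.00400102] [ 0.54345428 -0.26233226  0.09083302]
 top 113 [ 0.423  -0.3603  0.0861] [[0.4129, -0.3912, 0.0783], [0.4337, -0.3282, 0.0905]]
((423.7635498046875, -359.1150817871094), (66.62776184082031, 13.214940071105957), 76.98609161376953)
tray ((498.88726806640625, 351.2019958496094), (181.51034545898438, 318.09149169921875), 16.067182540893555)
```

View pics/scene1.png

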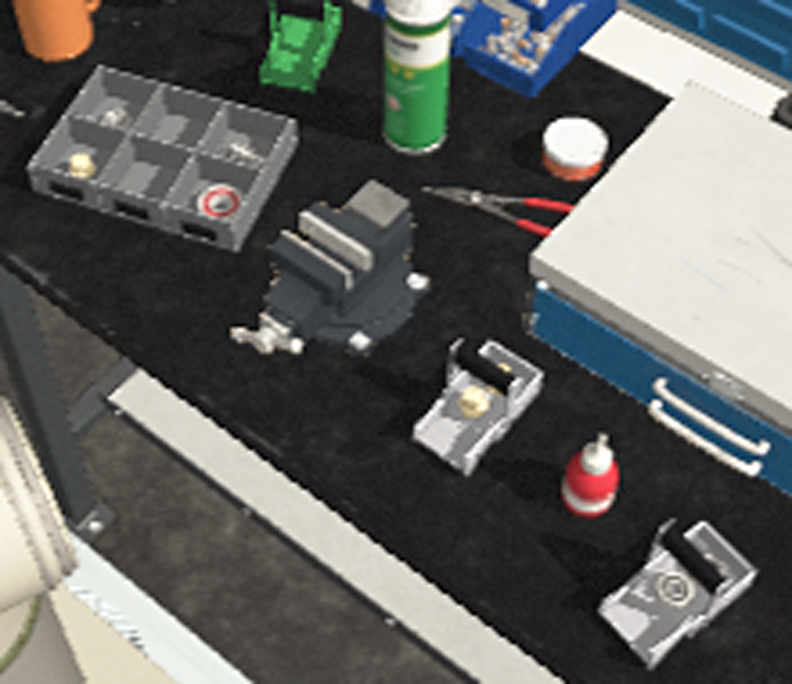

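The enlargement shows plugs in the middle pan (pan_2) and bearings in the right pan (pan_1). In the tray, the plug is in the near-left cell, the red-ring bearing near-right, the spring far-right and what looks like a small bearing far-left. A green look-alike pan stands behind the tray. Next I'll measure positions and identify the cell contents.

```bash
python3 - <<'E'
from h import *
c=load('scene'); W=cloud(c); s=load('side'); V=cloud(s); f=c['frame'].astype(int); g=s['frame'].astype(int)
A=np.concatenate([W.reshape(-1,3),V.reshape(-1,3)]); C=np.concatenate([f.reshape(-1,3),g.reshape(-1,3)])
# top-down height map 2 mm
def mm(n,m): 
    p=A[m]; print(n,m.sum(),np.percentile(p,[1,50,99],axis=0).round(3).tolist())
r,gg,b=C.T; X,Y,Z=A.T; box=(X>.3)&(X<.9)&(Y>-.6)&(Y<.9)&(Z>.01)&(Z<.3)
mm('green',box&(gg>1.5*r)&(gg>1.3*b)); lo=box&(gg>1.5*r)&(gg>1.3*b)
mm('greenlow',lo&(Z<.09)&(Y>.17)); 
mm('orange',box&(r>1.5*gg)&(gg>1.5*b)&(Y>.3)&(Y<.75))
mm('redbottle',box&(r>1.8*gg)&(Y<-.15)&(Y>-.33))
mm('spray all',box&(Z>.15)&(X<.75)&(Y>.0)&(Y<.4))
mm('vice',box&(Z>.05)&(Z<.13)&(Y>-.05)&(Y<.22)&(X<.62))
# tray rim
m=box&(abs(Z-.045)<.003)&(X>.38)&(X<.66)&(Y>.2)&(Y<.5)&(abs(r-gg)<15)&(abs(gg-b)<15)
h=np.zeros((300,300),np.uint8)
i=((X[m]-.37)*1000).astype(int); j=((Y[m]-.2)*1000).astype(int); h[i,j]=255
h2=cv2.morphologyEx(h,cv2.MORPH_CLOSE,np.ones((9,9)))
cs=max(cv2.findContours(h2,0,2)[0],key=cv2.contourArea); print('tray(y-200,x-370)',cv2.minAreaRect(cs),cv2.contourArea(cs))
cv2.imwrite('pics/top.png',cv2.resize(np.hstack([h,h2]),(800,400)))
E
```

```text
green 1545 [[0.665, 0.107, 0.01], [0.706, 0.17, 0.04], [0.788, 0.356, 0.182]]
greenlow 710 [[0.664, 0.17, 0.01], [0.716, 0.31, 0.025], [0.789, 0.359, 0.087]]
orange 1753 [[0.533, 0.511, 0.011], [0.573, 0.559, 0.067], [0.638, 0.593, 0.103]]
redbottle 208 [[0.437, -0.27, 0.011], [0.45, -0.244, 0.047], [0.474, -0.219, 0.062]]
spray all 744 [[0.681, 0.108, 0.151], [0.703, 0.146, 0.191], [0.742, 0.175, 0.231]]
vice 2049 [[0.374, 0.017, 0.051], [0.477, 0.06, 0.089], [0.562, 0.096, 0.116]]
tray(y-200,x-370) ((93.12106323242188, 87.7957534790039), (60.68018341064453, 124.52206420898438), 70.46334838867188) 811.5
```

View pics/top.png

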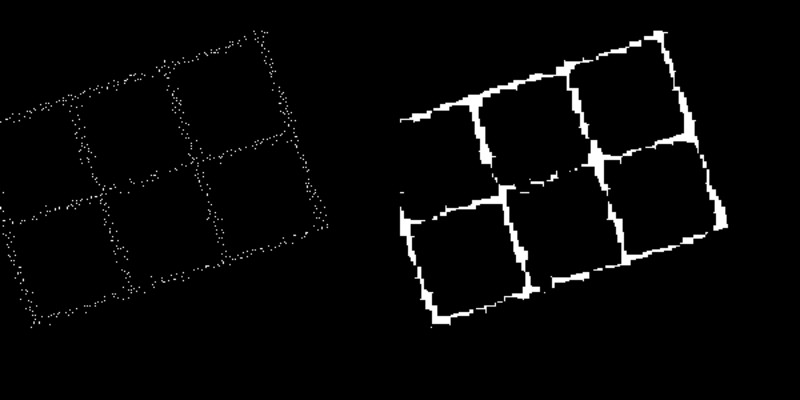

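The rim map shows the tray grid clearly, rotated about 18°, but clipped at the left edge. I'll refit it with a wider window and crop the cells.

```bash
python3 - <<'E'
from h import *
c=load('scene'); W=cloud(c); s=load('side'); V=cloud(s)
A=np.concatenate([W.reshape(-1,3),V.reshape(-1,3)]); C=np.concatenate([c['frame'].reshape(-1,3),s['frame'].reshape(-1,3)]).astype(int)
X,Y,Z=A.T; r,g,b=C.T
m=(abs(Z-.045)<.003)&(X>.36)&(X<.66)&(Y>.1)&(Y<.5)&(abs(r-g)<15)&(abs(g-b)<15)
h=np.zeros((320,420),np.uint8); h[((X[m]-.35)*1000).astype(int),((Y[m]-.09)*1000).astype(int)]=255
h2=cv2.morphologyEx(h,cv2.MORPH_CLOSE,np.ones((11,11)))
n,l,st,_=cv2.connectedComponentsWithStats(h2); k=1+np.argmax(st[1:,4]); ii,jj=np.nonzero((l==k)&(h>0))
rect=cv2.minAreaRect(np.stack([ii+.5,jj+.5],1).astype(np.float32)); print('tray x,y mm',np.array(rect[0])+[350,90],rect[1:])
np.savetxt('rim.txt',np.stack([ii+350.5,jj+90.5],1))
p=np.array(rect[0])+[350,90]
a=np.radians(rect[2]); 
if rect[1][0]>rect[1][1]: a-=np.pi/2
print('yaw',np.degrees(a)); ex=np.array([np.cos(a),np.sin(a)]); ey=np.array([-ex[1],ex[0]])
if ex[0]<0: ex,ey=-ex,-ey
# per-cell colours: points inside each cell above floor
for i,(sx,sy) in enumerate([(-1,1),(-1,0),(-1,-1),(1,1),(1,0),(1,-1)],1):
    q=p+sx*38*ex+sy*76*ey; d=(A[:,:2]*1000-q); u,v=d@ex,d@ey
    k=(abs(u)<31)&(abs(v)<31)&(Z>.008)&(Z<.04); o=C[k]
    print(i,q.round(1),k.sum(),(d[k].mean(0).round(), np.ptp(u[k]).round() , np.ptp(v[k]).round(),np.percentile(Z[k],95).round(3),o.mean(0).round()) if k.sum() else '')
for n,cr in dict(scene=(225,150,305,215),side=(292,208,360,275)).items():
    f=load(n)['frame'][cr[1]:cr[3],cr[0]:cr[2],::-1]; cv2.imwrite(f'pics/t_{n}.png',cv2.resize(f,(400,380),interpolation=2))
cv2.imwrite('pics/tr.png',np.hstack([cv2.imread('pics/t_scene.png'),cv2.imread('pics/t_side.png')]))
E
```

```text
tray x,y mm [481.34686279 380.0161438 ] ((166.30853271484375, 90.28033447265625), 13.157543182373047)
yaw -76.84245681762695
1 [546.7 434.3] 174 (array([-11.,  -1.]), np.float64(46.0), np.float64(35.0), np.float64(0.039), array([116., 118., 118.]))
2 [472.7 417. ] 260 (array([-1., -1.]), np.float64(42.0), np.float64(62.0), np.float64(0.038), array([121., 123., 122.]))
3 [398.7 399.7] 164 (array([10., -3.]), np.float64(58.0), np.float64(54.0), np.float64(0.039), array([113., 115., 115.]))
4 [564.  360.3] 187 (array([-8.,  0.]), np.float64(60.0), np.float64(40.0), np.float64(0.038), array([114., 116., 115.]))
5 [490. 343.] 261 (array([-0.,  0.]), np.float64(62.0), np.float64(62.0), np.float64(0.039), array([116., 118., 118.]))
6 [416.  325.7] 169 (array([10.,  2.]), np.float64(61.0), np.float64(41.0), np.float64(0.039), array([ 98., 100., 100.]))
```

View pics/tr.png

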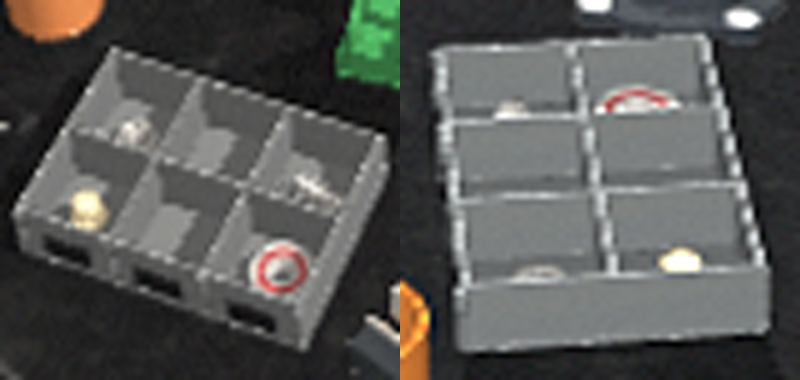

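Cell contents: plug in the near-left cell (cell_1), small bearing in far-left (cell_4), spring in far-right (cell_6) and big red-ring bearing in near-right (cell_3). Next I'll refine the tray pose and write a row planner.

```bash
cat > plan.py <<'E'
# smooth straight legs; target = TCP pos, yaw of tool y (deg), tilt about tool x (deg)
import numpy as np
from scipy.spatial.transform import Rotation as Ro
def orient(yaw,tilt):
    c,s=np.cos(np.radians(yaw)),np.sin(np.radians(yaw))
    return Ro.from_matrix(np.array([[-s,c,0],[c,s,0],[0,0,-1.]]))*Ro.from_euler('x',tilt,degrees=True)
def prof(n,r):
    v=np.minimum(np.minimum(np.arange(n)+1,n-np.arange(n)),r).astype(float); return np.cumsum(v)/v.sum()
def rows(p,R,legs):
    """legs: (n, fn(s)->(pos,yaw,tilt), opening, ramp) ; prints rows in tool axes"""
    out=[]
    for n,fn,op,r in legs:
        for s in prof(n,r):
            P,y,t=fn(s); T=orient(y,t)
            d=np.round(R.inv().apply(np.array(P)-p)/.025,2); w=np.round(np.degrees((R.inv()*T).as_rotvec())/6,2)
            out.append([*w,*d,op]); p=p+R.apply(d*.025); R=R*Ro.from_rotvec(np.radians(w*6))
    while len(out)%10: out.append([0]*6+[out[-1][6]])
    a=np.array(out); print('max',abs(a[:,:6]).max(),'n',len(a))
    for k in range(0,len(a),10): print('['+','.join('['+','.join('%g'%(x+0) for x in q)+']' for q in a[k:k+10])+']\n')
    return p,R
def line(A,B):
    A=np.array([*A],float);B=np.array([*B],float)
    return lambda s:((A+s*(B-A))[:3],(A+s*(B-A))[3],(A+s*(B-A))[4])
E
python3 - <<'E'
from h import *
from plan import *
c=load('scene'); s=load('side')
A=np.concatenate([cloud(c).reshape(-1,3),cloud(s).reshape(-1,3)])
p=np.array([.5027,.3125]); yaw=np.radians(17.6)
for it in range(3):
    ex=np.array([np.cos(yaw),np.sin(yaw)]); ey=np.array([-ex[1],ex[0]])
    d=A[:,:2]-p; u,v=d@ex,d@ey; Z=A[:,2]; top=abs(Z-.044)<.004; sl=[];du=[];dv=[]
    for u0 in(-.076,0,.076):
        k=top&(abs(u-u0)<.006)&(abs(v)<.105); f=np.polyfit(v[k],u[k]-u0,1); sl.append(-f[0]); du.append(f[1])
    for v0 in(-.114,-.038,.038,.114):
        k=top&(abs(v-v0)<.006)&(abs(u)<.07); f=np.polyfit(u[k],v[k]-v0,1); sl.append(f[0]); dv.append(f[1])
    yaw+=np.median(sl); p=p+np.mean(du)*ex+np.mean(dv)*ey
print('tray',p,np.degrees(yaw),np.degrees(sl),du,dv)
for n,x,y in(('c1',-1,1),('c4',1,1)): print(n,p+x*.038*ex+y*.076*ey)
st=read_state(); P=np.array(st['tool_pos']); R=Ro.from_rotvec(st['orientation']); print(R.as_matrix().round(3))
m=[.40,.10,.25,30,0]; e=[.4238-.0,-.3591,.20,-13,0]
a=[*P,73.3,0]
def bez(s): q=(1-s)**2*np.array(a)+2*s*(1-s)*np.array([.58,.10,.25,30,0])+s*s*np.array(e); return q[:3],q[3],q[4]
rows(P,R,[(46,bez,60,4)])
E
```

```text
tray [0.50457161 0.31098471] 18.190940281161208 [ 0.07151492  0.00146387 -0.24067603  0.17154362 -0.31114305 -0.22512333
  0.23435882] [np.float64(0.0002232172049666895), np.float64(-0.0001685014246207716), np.float64(-1.537744992807544e-05)] [np.float64(1.0850725524873672e-05), np.float64(0.00030265793422486745), np.float64(-0.00028898658798284674), np.float64(-0.0002882403240625391)]
c1 [0.4447463  0.37132485]
c4 [0.51694854 0.39504905]
[[-0.958  0.287 -0.001]
 [ 0.287  0.958 -0.002]
 [ 0.    -0.002 -1.   ]]
max 0.97 n 50
[[-0.02,0,0.09,-0.24,-0.16,-0.01,60],[0,0,0.17,-0.49,-0.31,-0.02,60],[0,0,0.25,-0.73,-0.45,-0.03,60],[0,0,0.34,-0.97,-0.59,-0.03,60],[0,0,0.33,-0.96,-0.57,-0.03,60],[0,0,0.34,-0.96,-0.54,-0.03,60],[0,0,0.33,-0.96,-0.51,-0.02,60],[0,0,0.34,-0.95,-0.49,-0.02,60],[0,0,0.33,-0.94,-0.47,-0.02,60],[0,0,0.34,-0.95,-0.45,-0.02,60]]

[[0,0,0.33,-0.93,-0.43,-0.01,60],[0,0,0.34,-0.93,-0.41,-0.01,60],[0,0,0.33,-0.93,-0.39,-0.01,60],[0,0,0.34,-0.92,-0.37,0,60],[0,0,0.33,-0.91,-0.36,0,60],[0,0,0.34,-0.9,-0.34,0,60],[0,0,0.33,-0.9,-0.32,0.01,60],[0,0,0.34,-0.9,-0.31,0.01,60],[0,
[... 240 characters left out ...]
04,60],[0,0,0.34,-0.85,-0.22,0.03,60],[0,0,0.33,-0.85,-0.21,0.04,60],[0,0,0.34,-0.85,-0.2,0.05,60],[0,0,0.33,-0.84,-0.19,0.04,60]]

[[0,0,0.33,-0.85,-0.19,0.05,60],[0,0,0.34,-0.84,-0.19,0.05,60],[0,0,0.33,-0.84,-0.17,0.06,60],[0,0,0.34,-0.85,-0.18,0.06,60],[0,0,0.33,-0.84,-0.16,0.06,60],[0,0,0.33,-0.85,-0.16,0.07,60],[0,0,0.34,-0.85,-0.16,0.06,60],[0,0,0.33,-0.86,-0.15,0.07,60],[0,0,0.34,-0.85,-0.14,0.08,60],[0,0,0.33,-0.87,-0.14,0.08,60]]

[[0,0,0.33,-0.86,-0.13,0.08,60],[0,0,0.34,-0.88,-0.13,0.08,60],[0,0,0.33,-0.88,-0.12,0.09,60],[0,0,0.25,-0.67,-0.08,0.06,60],[0,0,0.17,-0.44,-0.05,0.05,60],[0,0,0.08,-0.23,-0.03,0.02,60],[0,0,0,0,0,0,60],[0,0,0,0,0,0,60],[0,0,0,0,0,0,60],[0,0,0,0,0,0,60]]
```

Request:
move_arm(plan=[[0, 0, 0.09, -0.24, -0.16, -0.01, 60], [0, 0, 0.17, -0.49, -0.31, -0.02, 60], [0, 0, 0.25, -0.73, -0.45, -0.03, 60], [0, 0, 0.34, -0.97, -0.59, -0.03, 60], [0, 0, 0.33, -0.96, -0.57, -0.03, 60], [0, 0, 0.34, -0.96, -0.54, -0.03, 60], [0, 0, 0.33, -0.96, -0.51, -0.02, 60], [0, 0, 0.34, -0.95, -0.49, -0.02, 60], [0, 0, 0.33, -0.94, -0.47, -0.02, 60], [0, 0, 0.34, -0.95, -0.45, -0.02, 60]], force=40)

```text
t: 1.1
tool_pos: [0.3123, 0.3859, 0.2354]
orientation: [0.918, 3.004, 0.0]
force: [-0.1, 0.9, 0.1]
opening: 0.0599
gripper_force: 0.0
```

Request:
move_arm(plan=[[0, 0, 0.33, -0.93, -0.43, -0.01, 60], [0, 0, 0.34, -0.93, -0.41, -0.01, 60], [0, 0, 0.33, -0.93, -0.39, -0.01, 60], [0, 0, 0.34, -0.92, -0.37, 0, 60], [0, 0, 0.33, -0.91, -0.36, 0, 60], [0, 0, 0.34, -0.9, -0.34, 0, 60], [0, 0, 0.33, -0.9, -0.32, 0.01, 60], [0, 0, 0.34, -0.9, -0.31, 0.01, 60], [0, 0, 0.33, -0.89, -0.3, 0.01, 60], [0, 0, 0.34, -0.88, -0.29, 0.02, 60]])

```text
t: 2.1
tool_pos: [0.4189, 0.1675, 0.2349]
orientation: [1.428, 2.798, -0.0]
force: [0.2, 1.2, -0.0]
opening: 0.06
gripper_force: 0.0
```

Request:
move_arm(plan=[[0, 0, 0.33, -0.88, -0.27, 0.02, 60], [0, 0, 0.34, -0.87, -0.26, 0.02, 60], [0, 0, 0.33, -0.86, -0.26, 0.02, 60], [0, 0, 0.33, -0.87, -0.24, 0.03, 60], [0, 0, 0.34, -0.86, -0.23, 0.03, 60], [0, 0, 0.33, -0.85, -0.23, 0.04, 60], [0, 0, 0.34, -0.85, -0.22, 0.03, 60], [0, 0, 0.33, -0.85, -0.21, 0.04, 60], [0, 0, 0.34, -0.85, -0.2, 0.05, 60], [0, 0, 0.33, -0.84, -0.19, 0.04, 60]])

```text
t: 3.1
tool_pos: [0.4647, -0.0489, 0.2268]
orientation: [1.893, 2.507, -0.0]
force: [-1.2, 0.9, 0.2]
opening: 0.0604
gripper_force: 0.0
```

Request:
move_arm(plan=[[0, 0, 0.33, -0.85, -0.19, 0.05, 60], [0, 0, 0.34, -0.84, -0.19, 0.05, 60], [0, 0, 0.33, -0.84, -0.17, 0.06, 60], [0, 0, 0.34, -0.85, -0.18, 0.06, 60], [0, 0, 0.33, -0.84, -0.16, 0.06, 60], [0, 0, 0.33, -0.85, -0.16, 0.07, 60], [0, 0, 0.34, -0.85, -0.16, 0.06, 60], [0, 0, 0.33, -0.86, -0.15, 0.07, 60], [0, 0, 0.34, -0.85, -0.14, 0.08, 60], [0, 0, 0.33, -0.87, -0.14, 0.08, 60]])

```text
t: 4.1
tool_pos: [0.4494, -0.2639, 0.2109]
orientation: [2.301, 2.139, -0.0]
force: [0.2, 0.0, 0.7]
opening: 0.0598
gripper_force: 0.0
```

Request:
move_arm(plan=[[0, 0, 0.33, -0.86, -0.13, 0.08, 60], [0, 0, 0.34, -0.88, -0.13, 0.08, 60], [0, 0, 0.33, -0.88, -0.12, 0.09, 60], [0, 0, 0.25, -0.67, -0.08, 0.06, 60], [0, 0, 0.17, -0.44, -0.05, 0.05, 60], [0, 0, 0.08, -0.23, -0.03, 0.02, 60], [0, 0, 0, 0, 0, 0, 60], [0, 0, 0, 0, 0, 0, 60], [0, 0, 0, 0, 0, 0, 60], [0, 0, 0, 0, 0, 0, 60]])

```text
t: 5.1
tool_pos: [0.4243, -0.3582, 0.2015]
orientation: [2.457, 1.957, 0.0]
force: [0.3, -0.1, -0.1]
opening: 0.0601
gripper_force: 0.0
```

```bash
python3 - <<'E'
from h import *
c=cam('wrist'); save(c,'w1'); W=cloud(c); w=W.reshape(-1,3)
for lo,hi in((.081,.092),):
    m=(w[:,2]>lo)&(w[:,2]<hi)&(abs(w[:,0]-.4238)<.06)&(abs(w[:,1]+.3591)<.06); print(m.sum(),cv2.minAreaRect((w[m][:,:2]*1000).astype(np.float32)))
m=(w[:,2]>.02)&(w[:,2]<.033)&(abs(w[:,0]-.4238)<.1)&(abs(w[:,1]+.3591)<.1); print(m.sum(),cv2.minAreaRect((w[m][:,:2]*1000).astype(np.float32)))
E
```

```text
747 ((424.78216552734375, -360.1867370605469), (66.10908508300781, 12.869264602661133), 76.80461883544922)
1027 ((430.50738525390625, -326.09979248046875), (131.49197387695312, 119.83531188964844), 76.25965118408203)
```

View pics/w1.png

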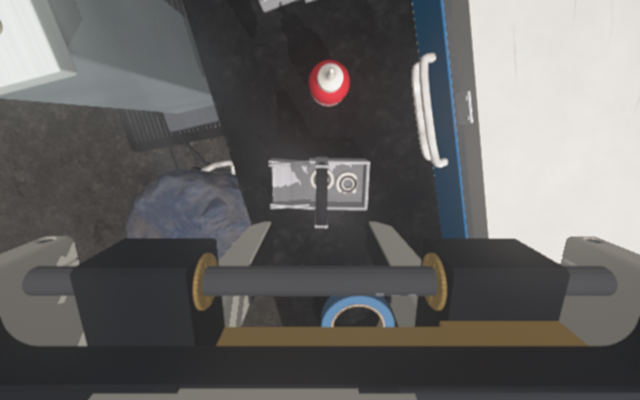

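The wrist view shows the pan with its bar at (322,193), and the two bearings at (322,180) and (348,184). The bar centre is 0.5 mm in x and 2 mm in y from the TCP.

```bash
cat >> plan.py <<'E'
from plant import read_state
ex=np.array([np.cos(np.radians(18.2)),np.sin(np.radians(18.2)),0]); ez=np.array([0,0,1.])
def tip(cell,off=.020,h=.064,yaw=18.2):
    def f(th):
        c,s=np.cos(np.radians(th)),np.sin(np.radians(th)); e=np.array([np.cos(np.radians(yaw)),np.sin(np.radians(yaw)),0])
        L=np.array([*cell,0])+off*ex+h*ez
        return [*(L+.062*(c-s)*e+.062*(s+c)*ez+.008*(e*s-c*ez)),yaw,-th]
    return f
def now():
    st=read_state(); return np.array(st['tool_pos']),Ro.from_rotvec(st['orientation'])
E
python3 - <<'E'
from plan import *
P,R=now(); a=[*P,-13,0]; b=[.4248,-.3602,.066,-13.2,0]; d=[.4248,-.3602,.22,-13.2,0]
f=tip((.5169,.3950)); e=f(0); u=e.copy(); u[2]=.20; print(e,f(50))
p,R=rows(P,R,[(10,line(a,b),60,3)])
p,R=rows(p,R,[(10,line(b,d),0,3),(40,line(d,u),0,4),(7,line(u,e),0,3)])
E
```

```text
[np.float64(0.5947977082250215), np.float64(0.4206114633180031), np.float64(0.118), 18.2, 0] [np.float64(0.5344615936109481), np.float64(0.400773958192367), np.float64(0.14620528639644978), 18.2, -50]
max 0.68 n 10
[[0,0,0.01,0,0,0.23,60],[0,0,0,-0.01,0,0.45,60],[0,0,0.01,-0.01,0.01,0.68,60],[0,0,0,-0.01,0,0.67,60],[0,0,0.01,-0.01,0.01,0.68,60],[0,0,0,0,0,0.68,60],[0,0,0,-0.01,0.01,0.68,60],[0,0,0.01,-0.01,0,0.67,60],[0,0,0,-0.01,0.01,0.46,60],[0,0,0,0,0,0.22,60]]

max 0.87 n 60
[[0,0,0,0,0,-0.26,0],[0,0,0,0,0,-0.51,0],[0,0,0,0,0,-0.77,0],[0,0,0,0,0,-0.77,0],[0,0,0,0,0,-0.77,0],[0,0,0,0,0,-0.77,0],[0,0,0,0,0,-0.77,0],[0,0,0,0,0,-0.77,0],[0,0,0,0,0,-0.51,0],[0,0,0,0,0,-0.26,0]]

[[0,0,-0.03,0.21,0,0.01,0],[0,0,-0.07,0.44,-0.01,0.01,0],[0,0,-0.11,0.64,0,0.01,0],[0,0,-0.14,0.87,0,0.03,0],[0,0,-0.14,0.86,0.02,0.02,0],[0,0,-0.14,0.87,0.03,0.02,0],[0,0,-0.15,0.86,0.05,0.02,0],[0,0,-0.14,0.86,0.05,0.02,0],[0,0,-0.14,0.86,0.07,0.02,0],[0,0,-0.14,0.86,0.08,0.02,0]]

[[0,0,-0.14,0.86,0.1,0.03,0],[0,0,-0.14,0.86,0.11,0.02,0],[0,0,-0.14,0.85,0.12,0.02,0],[0,0,-0.15,0.86,0.13,0.02,0],[0,0,-0.14,0
[... 233 characters left out ...]
,0.82,0.25,0.03,0],[0,0,-0.14,0.83,0.26,0.02,0],[0,0,-0.14,0.82,0.27,0.02,0],[0,0,-0.14,0.82,0.28,0.02,0],[0,0,-0.14,0.81,0.29,0.02,0],[0,0,-0.15,0.81,0.31,0.02,0],[0,0,-0.14,0.8,0.31,0.02,0],[0,0,-0.14,0.8,0.33,0.03,0]]

[[0,0,-0.14,0.79,0.34,0.02,0],[0,0,-0.14,0.79,0.36,0.02,0],[0,0,-0.14,0.78,0.36,0.02,0],[0,0,-0.14,0.78,0.38,0.02,0],[0,0,-0.15,0.77,0.39,0.02,0],[0,0,-0.14,0.77,0.39,0.03,0],[0,0,-0.14,0.76,0.42,0.02,0],[0,0,-0.1,0.57,0.31,0.01,0],[0,0,-0.08,0.37,0.22,0.01,0],[0,0,-0.03,0.19,0.11,0.01,0]]

[[0,0,0,0,0,0.22,0],[0,0,0,0,-0.01,0.44,0],[0,0,0,0,0,0.65,0],[0,0,0,0,0,0.66,0],[0,0,0,0,0,0.65,0],[0,0,0,0,0,0.44,0],[0,0,0,0,0,0.22,0],[0,0,0,0,0,0,0],[0,0,0,0,0,0,0],[0,0,0,0,0,0,0]]
```

Request:
move_arm(plan=[[0, 0, 0.01, -0.02, 0, 0.23, 60], [0, 0, 0.01, -0.02, 0, 0.45, 60], [0, 0, 0.01, -0.02, 0.01, 0.68, 60], [0, 0, 0, -0.02, 0.01, 0.67, 60], [0, 0, 0, 0, 0.01, 0.68, 60], [0, 0, 0, 0, 0.01, 0.68, 60], [0, 0, 0, 0, 0, 0.68, 60], [0, 0, 0, 0, 0, 0.67, 60], [0, 0, 0, 0, 0, 0.46, 60], [0, 0, 0, 0, 0, 0.22, 60]])

```text
t: 6.15
tool_pos: [0.4235, -0.3599, 0.0638]
orientation: [-2.46, -1.95, 0.0]
force: [-0.1, 0.9, -0.9]
opening: 0.0604
gripper_force: 0.0
```

Request:
move_arm(plan=[[0, 0, 0, 0, 0, 0, 40], [0, 0, 0, 0, 0, 0, 20], [0, 0, 0, 0, 0, 0, 0], [0, 0, 0, 0, 0, 0, 0], [0, 0, 0, 0, 0, 0, 0], [0, 0, 0, 0, 0, 0, 0], [0, 0, 0, 0, 0, 0, 0], [0, 0, 0, 0, 0, -0.1, 0], [0, 0, 0, 0, 0, -0.2, 0], [0, 0, 0, 0, 0, -0.1, 0]])

```text
t: 7.15
tool_pos: [0.4244, -0.3608, 0.0762]
orientation: [-2.461, -1.952, 0.0]
force: [0.6, -1.4, -4.3]
opening: 0.0117
gripper_force: 40.0
```

Request:
move_arm(plan=[[0, 0, 0, 0, 0, -0.26, 0], [0, 0, 0, 0, 0, -0.51, 0], [0, 0, 0, 0, 0, -0.77, 0], [0, 0, 0, 0, 0, -0.77, 0], [0, 0, 0, 0, 0, -0.77, 0], [0, 0, 0, 0, 0, -0.77, 0], [0, 0, 0, 0, 0, -0.77, 0], [0, 0, 0, 0, 0, -0.6, 0], [0, 0, 0, 0, 0, -0.4, 0], [0, 0, 0, 0, 0, -0.2, 0]])

```text
t: 8.15
tool_pos: [0.4247, -0.3612, 0.2228]
orientation: [2.46, 1.951, 0.0]
force: [-0.5, 0.8, -4.1]
opening: 0.012
gripper_force: 40.0
```

Request:
move_arm(plan=[[0, 0, -0.03, 0.21, 0, 0.01, 0], [0, 0, -0.07, 0.44, -0.01, 0.01, 0], [0, 0, -0.11, 0.64, 0, 0.01, 0], [0, 0, -0.14, 0.87, 0, 0.03, 0], [0, 0, -0.14, 0.86, 0.02, 0.02, 0], [0, 0, -0.14, 0.87, 0.03, 0.02, 0], [0, 0, -0.15, 0.86, 0.05, 0.02, 0], [0, 0, -0.14, 0.86, 0.05, 0.02, 0], [0, 0, -0.14, 0.86, 0.07, 0.02, 0], [0, 0, -0.14, 0.86, 0.08, 0.02, 0]])

```text
t: 9.15
tool_pos: [0.463, -0.1791, 0.216]
orientation: [-2.331, -2.104, 0.0]
force: [0.1, -0.3, -3.7]
opening: 0.0117
gripper_force: 40.0
```

Request:
move_arm(plan=[[0, 0, -0.14, 0.86, 0.1, 0.03, 0], [0, 0, -0.14, 0.86, 0.11, 0.02, 0], [0, 0, -0.14, 0.85, 0.12, 0.02, 0], [0, 0, -0.15, 0.86, 0.13, 0.02, 0], [0, 0, -0.14, 0.85, 0.14, 0.02, 0], [0, 0, -0.14, 0.85, 0.16, 0.02, 0], [0, 0, -0.14, 0.84, 0.17, 0.03, 0], [0, 0, -0.14, 0.85, 0.19, 0.02, 0], [0, 0, -0.14, 0.84, 0.19, 0.02, 0], [0, 0, -0.14, 0.84, 0.21, 0.02, 0]])

```text
t: 10.15
tool_pos: [0.5084, 0.0317, 0.2105]
orientation: [-2.17, -2.27, 0.001]
force: [-0.4, -0.2, -4.2]
opening: 0.0117
gripper_force: 40.0
```

Request:
move_arm(plan=[[0, 0, -0.15, 0.83, 0.22, 0.02, 0], [0, 0, -0.14, 0.84, 0.23, 0.02, 0], [0, 0, -0.14, 0.82, 0.25, 0.03, 0], [0, 0, -0.14, 0.83, 0.26, 0.02, 0], [0, 0, -0.14, 0.82, 0.27, 0.02, 0], [0, 0, -0.14, 0.82, 0.28, 0.02, 0], [0, 0, -0.14, 0.81, 0.29, 0.02, 0], [0, 0, -0.15, 0.81, 0.31, 0.02, 0], [0, 0, -0.14, 0.8, 0.31, 0.02, 0], [0, 0, -0.14, 0.8, 0.33, 0.03, 0]])

```text
t: 11.15
tool_pos: [0.5538, 0.2425, 0.2049]
orientation: [-1.995, -2.425, 0.002]
force: [0.2, -0.2, -3.6]
opening: 0.0117
gripper_force: 40.0
```

Request:
move_arm(plan=[[0, 0, -0.14, 0.79, 0.34, 0.02, 0], [0, 0, -0.14, 0.79, 0.36, 0.02, 0], [0, 0, -0.14, 0.78, 0.36, 0.02, 0], [0, 0, -0.14, 0.78, 0.38, 0.02, 0], [0, 0, -0.15, 0.77, 0.39, 0.02, 0], [0, 0, -0.14, 0.77, 0.39, 0.03, 0], [0, 0, -0.14, 0.76, 0.42, 0.02, 0], [0, 0, -0.1, 0.57, 0.31, 0.01, 0], [0, 0, -0.08, 0.37, 0.22, 0.01, 0], [0, 0, -0.03, 0.19, 0.11, 0.01, 0]])

```text
t: 12.15
tool_pos: [0.5932, 0.4214, 0.2004]
orientation: [-1.839, -2.546, 0.002]
force: [0.6, 0.2, -3.4]
opening: 0.0115
gripper_force: 40.0
```

```bash
python3 - <<'E'
from plan import *
import time
from h import *
st=read_state(); print(st['q'],st['tool_pos'],st['opening'],st['force'],st['t'])
c=cam('wrist'); save(c,'w2')
P,R=now(); f=tip((.5169,.3950)); e=f(0); a=[*P,18.2,0]
p,R=rows(P,R,[(10,line(a,e),0,3)])
print(orient(18.2,0).inv().apply(1e3*(np.array(e[:3])-P)))
rows(p,R,[(30,lambda s:(np.array(f(52*s)[:3]),18.2,-52*s),0,4)])
E
```

```text
[5.47102184e-01 4.93487133e-01 1.10390922e+00 1.86701485e-04
 1.54577923e+00 2.27457718e-01] [0.59321272 0.42137155 0.20040787] 0.011546908844471541 [ 0.58028459  0.23564472 -3.43127383] 12.15
max 0.42 n 10
[[-0.01,0,0.02,0,0,0.14,0],[0,0,0,-0.01,0.01,0.27,0],[0,0,0,0,0,0.42,0],[0,0,0,-0.01,0.01,0.41,0],[0,0,0,0,0,0.41,0],[0,0,0,-0.01,0.01,0.41,0],[0,0,0,-0.01,0,0.42,0],[0,0,0,0,0.01,0.41,0],[0,0,0,-0.01,0,0.27,0],[0,0,0,0,0,0.14,0]]

[-1.23990214  1.00425448 82.52593609]
max 0.33 n 30
[[-0.08,0,0,0,-0.02,-0.02,0],[-0.16,0,0,0,-0.03,-0.04,0],[-0.24,0,0,0,-0.06,-0.06,0],[-0.32,0,0,0,-0.07,-0.09,0],[-0.32,0,0,0,-0.08,-0.08,0],[-0.33,0,0,0,-0.07,-0.08,0],[-0.32,0,0,0,-0.08,-0.08,0],[-0.32,0,0,0,-0.07,-0.08,0],[-0.32,0,0,0,-0.07,-0.09,0],[-0.32,0,0,0,-0.08,-0.08,0]]

[[-0.32,0,0,0,-0.07,-0.08,0],[-0.32,0,0,0,-0.08,-0.08,0],[-0.32,0,0,0,-0.07,-0.08,0],[-0.32,0,0,0,-0.07,-0.09,0],[-0.32,0,0,0,-0.08,-0.08,0],[-0.33,0,0,0,-0.07,-0.08,0],[-0.32,0,0,0,-0.08,-0.08,0],[-0.32,0,0,0,-0.07,-0.08,0],[-0.32,0,0,0,-0.07,-0.09,0],[-0.32,0,0,0,-0.08,-0.08,0]]

[[-0.32,0,0,0,-0.07,-0.08,0],[-0.32,0,0,0,-0.08,-0.08,0],[-0.32,0,0,0,-0.07,-0.09,0],[-0.32,0,0,0,-0.07,-0.08,0],[-0.32,0,0,0,-0.08,-0.08,0],[-0.33,0,0,0,-0.07,-0.08,0],[-0.32,0,0,0,-0.08,-0.08,0],[-0.24,0,0,0,-0.05,-0.07,0],[-0.16,0,0,0,-0.04,-0.04,0],[-0.08,0,0,0,-0.02,-0.02,0]]
```

View pics/w2.png

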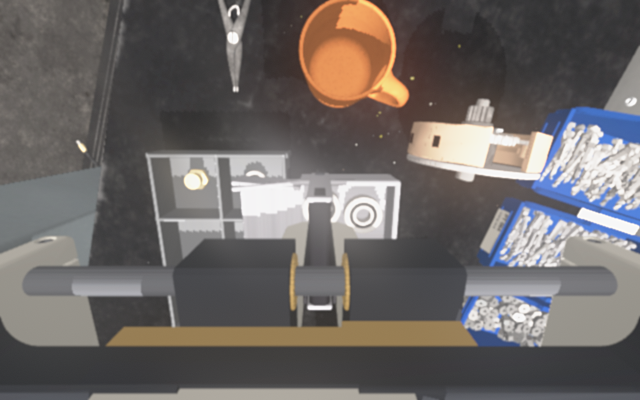

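Both bearings are still in the pan, at (320,210) and (363,212). The tray lies below with the plug at (195,180), and the mug is clear at (348,50). Lowering and tipping.

Request:
move_arm(plan=[[0, 0, 0.01, 0, 0, 0.14, 0], [0, 0, 0, -0.01, 0.01, 0.27, 0], [0, 0, 0, 0, 0, 0.42, 0], [0, 0, 0, -0.01, 0.01, 0.41, 0], [0, 0, 0, 0, 0, 0.41, 0], [0, 0, 0, -0.01, 0.01, 0.41, 0], [0, 0, 0, -0.01, 0, 0.42, 0], [0, 0, 0, 0, 0.01, 0.41, 0], [0, 0, 0, -0.01, 0, 0.27, 0], [0, 0, 0, 0, 0, 0.14, 0]])

```text
t: 13.2
tool_pos: [0.5954, 0.4189, 0.1176]
orientation: [-1.843, -2.543, 0.002]
force: [-1.2, 0.2, -3.2]
opening: 0.0117
gripper_force: 40.0
```

Request:
move_arm(plan=[[-0.08, 0, 0, 0, -0.02, -0.02, 0], [-0.16, 0, 0, 0, -0.03, -0.04, 0], [-0.24, 0, 0, 0, -0.06, -0.06, 0], [-0.32, 0, 0, 0, -0.07, -0.09, 0], [-0.32, 0, 0, 0, -0.08, -0.08, 0], [-0.33, 0, 0, 0, -0.07, -0.08, 0], [-0.32, 0, 0, 0, -0.08, -0.08, 0], [-0.32, 0, 0, 0, -0.07, -0.08, 0], [-0.32, 0, 0, 0, -0.07, -0.09, 0], [-0.32, 0, 0, 0, -0.08, -0.08, 0]])

```text
t: 14.2
tool_pos: [0.5789, 0.4139, 0.1357]
orientation: [1.732, 2.39, 0.349]
force: [-0.3, 0.2, -3.5]
opening: 0.0115
gripper_force: 40.0
```

Request:
move_arm(plan=[[-0.32, 0, 0, 0, -0.07, -0.08, 0], [-0.32, 0, 0, 0, -0.08, -0.08, 0], [-0.32, 0, 0, 0, -0.07, -0.08, 0], [-0.32, 0, 0, 0, -0.07, -0.09, 0], [-0.32, 0, 0, 0, -0.08, -0.08, 0], [-0.33, 0, 0, 0, -0.07, -0.08, 0], [-0.32, 0, 0, 0, -0.08, -0.08, 0], [-0.32, 0, 0, 0, -0.07, -0.08, 0], [-0.32, 0, 0, 0, -0.07, -0.09, 0], [-0.32, 0, 0, 0, -0.08, -0.08, 0]])

```text
t: 15.2
tool_pos: [0.5547, 0.406, 0.1463]
orientation: [1.578, 2.177, 0.705]
force: [-0.3, 0.1, -1.8]
opening: 0.0117
gripper_force: 40.0
```

Request:
move_arm(plan=[[-0.32, 0, 0, 0, -0.07, -0.08, 0], [-0.32, 0, 0, 0, -0.08, -0.08, 0], [-0.32, 0, 0, 0, -0.07, -0.09, 0], [-0.32, 0, 0, 0, -0.07, -0.08, 0], [-0.32, 0, 0, 0, -0.08, -0.08, 0], [-0.33, 0, 0, 0, -0.07, -0.08, 0], [-0.32, 0, 0, 0, -0.08, -0.08, 0], [-0.24, 0, 0, 0, -0.05, -0.07, 0], [-0.16, 0, 0, 0, -0.04, -0.04, 0], [-0.08, 0, 0, 0, -0.02, -0.02, 0]])

```text
t: 16.2
tool_pos: [0.5321, 0.3987, 0.1478]
orientation: [1.429, 1.973, 0.966]
force: [0.1, 0.4, -3.4]
opening: 0.0123
gripper_force: 40.0
```

```bash
python3 - <<'E'
from plan import *
from h import *
print(np.degrees((orient(18.2,0).inv()*now()[1]).as_rotvec()))
c=cam('scene'); f=c['frame']; s=cam('side')['frame']
a=cv2.resize(f[130:220,215:325,::-1],(396,324),interpolation=2); b=cv2.resize(s[190:280,270:380,::-1],(396,324),interpolation=2)
w=cam('wrist')['frame'][:,:,::-1]
cv2.imwrite('pics/t1.png',np.hstack([a,b])); cv2.imwrite('pics/wt.png',w)
P,R=now(); g=tip((.5169,.3950)); a0=g(0); u=[*a0]; u[2]=.22
d=[.4248,-.3602,.22,-13.2,0]
p,R=rows(P,R,[(14,lambda s:(np.array(g(52*(1-s))[:3])+[0,0,.1*s],18.2,-52*(1-s)),0,3),(36,line(u,d),0,3)])
b=d.copy(); b[2]=.067; rows(p,R,[(10,line(d,b),0,3)])
E
```

```text
[-5.21427497e+01  5.52391101e-02  4.44488826e-02]
max 0.94 n 50
[[0.26,0,-0.01,0.05,0.08,0.03,0],[0.48,0,0,0,0.27,-0.01,0],[0.72,0,0,0,0.41,-0.04,0],[0.72,0,0,0,0.38,-0.04,0],[0.72,0,0,0,0.37,-0.07,0],[0.73,0,0,0,0.34,-0.08,0],[0.72,0,0,0,0.33,-0.1,0],[0.72,0,0,0,0.3,-0.1,0],[0.72,0,0,0,0.28,-0.12,0],[0.73,0,0,0,0.26,-0.12,0]]

[[0.72,0,0,0,0.23,-0.13,0],[0.72,0,0,0,0.2,-0.14,0],[0.48,0,0,0,0.12,-0.09,0],[0.24,0,0,0,0.06,-0.05,0],[0,0,0.05,-0.27,-0.16,-0.08,0],[0,0,0.11,-0.54,-0.31,0,0],[0,0,0.15,-0.82,-0.47,0,0],[0,0,0.15,-0.82,-0.45,0,0],[0,0,0.16,-0.84,-0.43,0,0],[0,0,0.15,-0.84,-0.43,0,0]]

[[0,0,0.16,-0.84,-0.41,0,0],[0,0,0.15,-0.85,-0.39,0,0],[0,0,0.15,-0.86,-0.39,0,0],[0,0,0.16,-0.87,-0.37,0,0],[0,0,0.15,-0.87,-0.35,0,0],[0,0,0.15,-0.87,-0.34,0,0],[0,0,0.16,-0.89,-0.33,0,0],[0,0,0.15,-0.88,-0.31,0,0],[0,0,0.16,-0.89,-0.3,0,0],[0,0,0.15,-0.9,-0.28,0,0]]

[[0,0,0.15,-0.9,-0.27,0,0],[0,0,0.16,-0.91,-0.26,0,0],[0,0,0.15,-0.9,-0.24,0,0],[0,0,0.16,-0.92,-0.22,0,0],[0,0,0.15,-0.91,-0.21,0,0],[0,0,0.15,-0.92,-0.2,0,0],[0,0,0.16,-0.93,-0.18,0,0],[0,0,0.15,-0.92,-0.16,0,0],[0,0,0.16,-0.93,-0.15,0,0],[0,0,0.15,-0.93,-0.14,0,0]]

[[0,0,0.15,-0.93,-0.12,0,0],[0,0,0.16,-0.94,-0.11,0,0],[0,0,0.15,-0.93,-0.09,0,0],[0,0,0.16,-0.94,-0.07,0,0],[0,0,0.15,-0.94,-0.06,0,0],[0,0,0.15,-0.94,-0.05,0,0],[0,0,0.16,-0.94,-0.03,-0.01,0],[0,0,0.15,-0.94,-0.02,0,0],[0,0,0.1,-0.62,0,0,0],[0,0,0.05,-0.32,0.01,0,0]]

max 0.77 n 10
[[0,0,0,0,0,0.26,0],[0,0,0,0,0,0.51,0],[0,0,0,0,0,0.76,0],[0,0,0,0,0,0.77,0],[0,0,0,0,0,0.76,0],[0,0,0,0,0,0.77,0],[0,0,0,0,0,0.76,0],[0,0,0,0,0,0.77,0],[0,0,0,0,0,0.51,0],[0,0,0,0,0,0.25,0]]
```

View pics/t1.png

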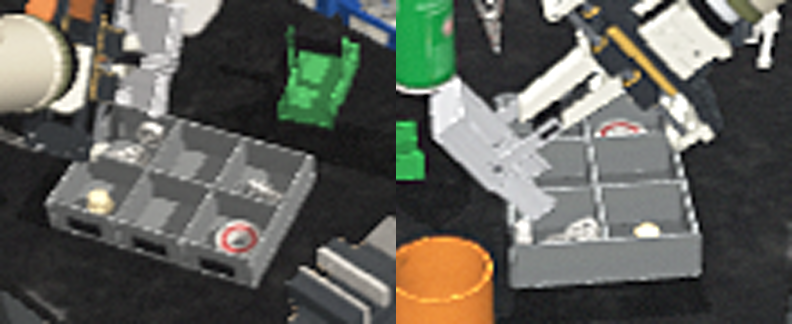

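The bearings are in cell_4, around (140,145) on the left and (580,232) on the right, and the pan interior looks empty. Returning the pan to its old place.

Request:
move_arm(plan=[[0.26, 0, 0, 0.05, 0.08, 0.03, 0], [0.48, 0, 0, 0, 0.27, -0.01, 0], [0.72, 0, 0, 0, 0.41, -0.04, 0], [0.72, 0, 0, 0, 0.38, -0.04, 0], [0.72, 0, 0, 0, 0.37, -0.07, 0], [0.73, 0, 0, 0, 0.34, -0.08, 0], [0.72, 0, 0, 0, 0.33, -0.1, 0], [0.72, 0, 0, 0, 0.3, -0.1, 0], [0.72, 0, 0, 0, 0.28, -0.12, 0], [0.73, 0, 0, 0, 0.26, -0.12, 0]])

```text
t: 17.35
tool_pos: [0.5827, 0.4167, 0.2064]
orientation: [1.759, 2.429, 0.275]
force: [0.7, 0.2, -1.9]
opening: 0.0116
gripper_force: 40.0
```

Request:
move_arm(plan=[[0.72, 0, 0, 0, 0.23, -0.13, 0], [0.72, 0, 0, 0, 0.2, -0.14, 0], [0.48, 0, 0, 0, 0.12, -0.09, 0], [0.24, 0, 0, 0, 0.06, -0.05, 0], [0, 0, 0.05, -0.27, -0.16, -0.08, 0], [0, 0, 0.11, -0.54, -0.31, 0, 0], [0, 0, 0.15, -0.82, -0.47, 0, 0], [0, 0, 0.15, -0.82, -0.45, 0, 0], [0, 0, 0.16, -0.84, -0.43, 0, 0], [0, 0, 0.15, -0.84, -0.43, 0, 0]])

```text
t: 18.35
tool_pos: [0.5695, 0.3043, 0.2197]
orientation: [1.944, 2.467, 0.002]
force: [-0.9, -0.1, -2.6]
opening: 0.0116
gripper_force: 40.0
```

Request:
move_arm(plan=[[0, 0, 0.16, -0.84, -0.41, 0, 0], [0, 0, 0.15, -0.85, -0.39, 0, 0], [0, 0, 0.15, -0.86, -0.39, 0, 0], [0, 0, 0.16, -0.87, -0.37, 0, 0], [0, 0, 0.15, -0.87, -0.35, 0, 0], [0, 0, 0.15, -0.87, -0.34, 0, 0], [0, 0, 0.16, -0.89, -0.33, 0, 0], [0, 0, 0.15, -0.88, -0.31, 0, 0], [0, 0, 0.16, -0.89, -0.3, 0, 0], [0, 0, 0.15, -0.9, -0.28, 0, 0]])

```text
t: 19.35
tool_pos: [0.5192, 0.075, 0.2198]
orientation: [2.136, 2.302, 0.002]
force: [-0.2, 0.1, -2.4]
opening: 0.0121
gripper_force: 40.0
```

Request:
move_arm(plan=[[0, 0, 0.15, -0.9, -0.27, 0, 0], [0, 0, 0.16, -0.91, -0.26, 0, 0], [0, 0, 0.15, -0.9, -0.24, 0, 0], [0, 0, 0.16, -0.92, -0.22, 0, 0], [0, 0, 0.15, -0.91, -0.21, 0, 0], [0, 0, 0.15, -0.92, -0.2, 0, 0], [0, 0, 0.16, -0.93, -0.18, 0, 0], [0, 0, 0.15, -0.92, -0.16, 0, 0], [0, 0, 0.16, -0.93, -0.15, 0, 0], [0, 0, 0.15, -0.93, -0.14, 0, 0]])

```text
t: 20.35
tool_pos: [0.4689, -0.1546, 0.2198]
orientation: [2.314, 2.122, 0.001]
force: [0.4, -0.0, -2.4]
opening: 0.0117
gripper_force: 40.0
```

Request:
move_arm(plan=[[0, 0, 0.15, -0.93, -0.12, 0, 0], [0, 0, 0.16, -0.94, -0.11, 0, 0], [0, 0, 0.15, -0.93, -0.09, 0, 0], [0, 0, 0.16, -0.94, -0.07, 0, 0], [0, 0, 0.15, -0.94, -0.06, 0, 0], [0, 0, 0.15, -0.94, -0.05, 0, 0], [0, 0, 0.16, -0.94, -0.03, -0.01, 0], [0, 0, 0.15, -0.94, -0.02, 0, 0], [0, 0, 0.1, -0.62, 0, 0, 0], [0, 0, 0.05, -0.32, 0.01, 0, 0]])

```text
t: 21.35
tool_pos: [0.4236, -0.3615, 0.22]
orientation: [2.463, 1.948, -0.001]
force: [0.4, 1.1, -2.5]
opening: 0.0115
gripper_force: 40.0
```

```bash
python3 - <<'E'
from plan import *
P,R=now(); print(P,read_state()['t'],np.degrees((orient(-13.2,0).inv()*R).as_rotvec()),1e3*orient(-13.2,0).inv().apply(np.array([.4248,-.3602,.067])-P)/25)
E
```

```text
[ 0.42361893 -0.36145931  0.22000965] 21.35 [-0.01993678 -0.07227285  0.1148404 ] [0.05982942 0.03449211 6.12038618]
```

Request:
move_arm(plan=[[0, 0, 0, 0, 0, 0.26, 0], [0, 0, 0, 0, 0, 0.51, 0], [0, 0, 0, 0, 0, 0.76, 0], [0, 0, 0, 0, 0, 0.77, 0], [0, 0, 0, 0, 0, 0.76, 0], [0, 0, 0, 0, 0, 0.77, 0], [0, 0, 0, 0, 0, 0.76, 0], [0, 0, 0, 0, 0, 0.7, 0], [0, 0, 0, 0, 0, 0.45, 0], [0, 0, 0, 0, 0, 0.25, 0]])

```text
t: 22.35
tool_pos: [0.4234, -0.3589, 0.0679]
orientation: [-2.459, -1.95, 0.002]
force: [0.3, -0.1, -1.9]
opening: 0.0118
gripper_force: 40.0
```

Request:
move_arm(plan=[[0, 0, 0, 0, 0, 0.04, 0], [0, 0, 0, 0, 0, 0.04, 0], [0, 0, 0, 0, 0, 0.03, 0], [0, 0, 0, 0, 0, 0.03, 0], [0, 0, 0, 0, 0, 0, 0], [0, 0, 0, 0, 0, 0, 0], [0, 0, 0, 0, 0, 0, 0], [0, 0, 0, 0, 0, 0, 0], [0, 0, 0, 0, 0, 0, 0], [0, 0, 0, 0, 0, 0, 0]])

```text
t: 23.35
tool_pos: [0.424, -0.3605, 0.0664]
orientation: [-2.462, -1.95, 0.002]
force: [-0.8, -0.4, -3.4]
opening: 0.0117
gripper_force: 40.0
```

Request:
move_arm(plan=[[0, 0, 0, 0, 0, 0.04, 0], [0, 0, 0, 0, 0, 0.04, 0], [0, 0, 0, 0, 0, 0.02, 0], [0, 0, 0, 0, 0, 0, 0], [0, 0, 0, 0, 0, 0, 0], [0, 0, 0, 0, 0, 0, 0], [0, 0, 0, 0, 0, 0, 0], [0, 0, 0, 0, 0, 0, 0], [0, 0, 0, 0, 0, 0, 0], [0, 0, 0, 0, 0, 0, 0]])

```text
t: 24.35
tool_pos: [0.4245, -0.361, 0.066]
orientation: [2.462, 1.95, -0.001]
force: [-5.0, 5.0, 13.5]
opening: 0.0118
gripper_force: 40.0
```

Request:
move_arm(plan=[[0, 0, 0, 0, 0, -0.03, 0], [0, 0, 0, 0, 0, 0, 20], [0, 0, 0, 0, 0, 0, 40], [0, 0, 0, 0, 0, 0, 60], [0, 0, 0, 0, 0, 0, 60], [0, 0, 0, 0, 0, -0.3, 60], [0, 0, 0, 0, 0, -0.6, 60], [0, 0, 0, 0, 0, -0.9, 60], [0, 0, 0, 0, 0, -0.9, 60], [0, 0, 0, 0, 0, -0.9, 60]])

```text
t: 25.35
tool_pos: [0.4244, -0.3608, 0.1571]
orientation: [2.462, 1.95, -0.001]
force: [-0.0, -0.4, 1.0]
opening: 0.0602
gripper_force: 0.0
```

```bash
python3 - <<'E'
from plan import *
P,R=now(); print(P,read_state()['opening'])
rows(P,R,[(5,line([*P,-13.2,0],[*(P+[0,0,.03]),-13.2,0]),60,2),(15,line([*(P+[0,0,.03]),-13.2,0],[.4677,-.1258,.20,.5,0]),60,3)])
E
```

```text
[ 0.42436044 -0.36075367  0.15710865] 0.06015209185852517
max 0.74 n 20
[[0,0.01,-0.01,0,0,-0.15,60],[0,0,0,0,0,-0.3,60],[0,0,0,0,0,-0.3,60],[0,0,0,0,0,-0.3,60],[0,0,0,0,0,-0.15,60],[0,0,-0.06,0.24,-0.01,-0.01,60],[0,0,-0.11,0.49,-0.02,-0.03,60],[0,0,-0.18,0.74,-0.02,-0.04,60],[0,0,-0.17,0.73,-0.01,-0.04,60],[0,0,-0.18,0.74,0,-0.04,60]]

[[0,0,-0.18,0.73,0.02,-0.04,60],[0,0,-0.17,0.74,0.04,-0.04,60],[0,0,-0.18,0.73,0.04,-0.04,60],[0,0,-0.17,0.73,0.06,-0.04,60],[0,0,-0.18,0.74,0.07,-0.04,60],[0,0,-0.17,0.73,0.09,-0.04,60],[0,0,-0.18,0.72,0.1,-0.04,60],[0,0,-0.17,0.73,0.11,-0.04,60],[0,0,-0.12,0.48,0.09,-0.03,60],[0,0,-0.06,0.24,0.04,-0.01,60]]
```

Request:
move_arm(plan=[[0, 0, 0, 0, 0, -0.35, 60], [0, 0, 0, 0, 0, -0.3, 60], [0, 0, 0, 0, 0, -0.3, 60], [0, 0, 0, 0, 0, -0.2, 60], [0, 0, 0, 0, 0, -0.1, 60], [0, 0, -0.06, 0.24, -0.01, -0.01, 60], [0, 0, -0.11, 0.49, -0.02, -0.03, 60], [0, 0, -0.18, 0.74, -0.02, -0.04, 60], [0, 0, -0.17, 0.73, -0.01, -0.04, 60], [0, 0, -0.18, 0.74, 0, -0.04, 60]])

```text
t: 26.35
tool_pos: [0.4377, -0.286, 0.1897]
orientation: [-2.387, -2.042, 0.001]
force: [-1.3, -0.3, 0.2]
opening: 0.0603
gripper_force: 0.0
```

Request:
move_arm(plan=[[0, 0, -0.18, 0.73, 0.02, -0.04, 60], [0, 0, -0.17, 0.74, 0.04, -0.04, 60], [0, 0, -0.18, 0.73, 0.04, -0.04, 60], [0, 0, -0.17, 0.73, 0.06, -0.04, 60], [0, 0, -0.18, 0.74, 0.07, -0.04, 60], [0, 0, -0.17, 0.73, 0.09, -0.04, 60], [0, 0, -0.18, 0.72, 0.1, -0.04, 60], [0, 0, -0.17, 0.73, 0.11, -0.04, 60], [0, 0, -0.12, 0.48, 0.09, -0.03, 60], [0, 0, -0.06, 0.24, 0.04, -0.01, 60]])

```text
t: 27.35
tool_pos: [0.4678, -0.1239, 0.1989]
orientation: [-2.21, -2.233, 0.001]
force: [-0.2, -0.7, -0.2]
opening: 0.0601
gripper_force: 0.0
```

```bash
python3 - <<'E'
from plan import *
from h import *
P,R=now(); print(P,read_state()['t'],np.degrees((orient(.5,0).inv()*R).as_rotvec()))
c=cam('wrist'); save(c,'w3'); w=cloud(c).reshape(-1,3)
m=(w[:,2]>.081)&(w[:,2]<.092)&(abs(w[:,0]-.4677)<.05)&(abs(w[:,1]+.1258)<.05); print(m.sum(),cv2.minAreaRect((w[m][:,:2]*1000).astype(np.float32)))
w=cloud(cam('scene')).reshape(-1,3)
m=(w[:,2]>.078)&(w[:,2]<.095)&(abs(w[:,0]-.4248)<.05)&(abs(w[:,1]+.36)<.05); print('pan1',m.sum(),cv2.minAreaRect((w[m][:,:2]*1000).astype(np.float32)))
E
```

```text
[ 0.46777733 -0.12387261  0.19886144] 27.35 [ 0.04042084 -0.01519944 -0.09824769]
777 ((467.7182922363281, -125.961669921875), (13.58653450012207, 65.88533020019531), 0.9574373364448547)
pan1 119 ((423.5464782714844, -358.7622375488281), (66.5384292602539, 14.281843185424805), 78.74860382080078)
```

View pics/w3.png

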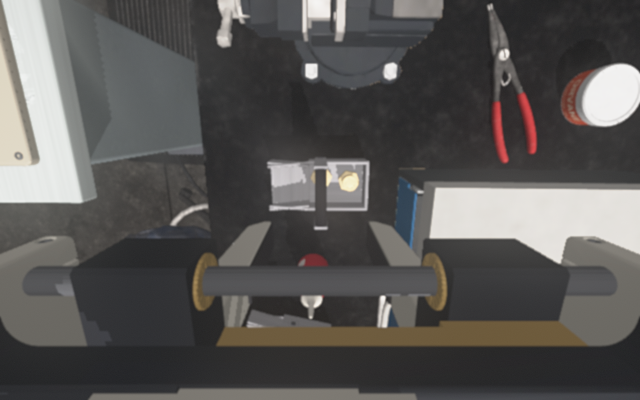

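The wrist view shows pan_2 with its bar at (320,193) and plugs at (325,178) and (348,181). The bar is within 2 mm of the estimate, and pan_1 stands upright in place.

Request:
move_arm(plan=[[0, 0, -0.03, -0.02, 0, 0.23, 40], [0, 0, 0, -0.02, 0, 0.45, 40], [0, 0, 0, -0.02, 0, 0.68, 40], [0, 0, 0, 0, 0, 0.67, 40], [0, 0, 0, 0, 0, 0.68, 40], [0, 0, 0, 0, 0, 0.68, 40], [0, 0, 0, 0, 0, 0.68, 40], [0, 0, 0, 0, 0, 0.65, 40], [0, 0, 0, 0, 0, 0.4, 40], [0, 0, 0, 0, 0, 0.2, 40]])

```text
t: 28.45
tool_pos: [0.4663, -0.1273, 0.0639]
orientation: [-2.208, -2.23, 0.003]
force: [-0.0, 0.5, -0.2]
opening: 0.0401
gripper_force: 0.0
```

Request:
move_arm(plan=[[0, 0, 0, 0, 0, 0, 30], [0, 0, 0, 0, 0, 0, 20], [0, 0, 0, 0, 0, 0, 0], [0, 0, 0, 0, 0, 0, 0], [0, 0, 0, 0, 0, 0, 0], [0, 0, 0, 0, 0, 0, 0], [0, 0, 0, 0, 0, -0.1, 0], [0, 0, 0, 0, 0, -0.2, 0], [0, 0, 0, 0, 0, -0.2, 0], [0, 0, 0, 0, 0, -0.1, 0]])

```text
t: 29.45
tool_pos: [0.4677, -0.1273, 0.0813]
orientation: [-2.209, -2.233, 0.001]
force: [-0.3, -0.1, -2.0]
opening: 0.0115
gripper_force: 40.0
```

```bash
python3 - <<'E'
from plan import *
P,R=now(); print(P,read_state()['opening'])
d=[.4677,-.126,.22,.7,0]; f=tip((.4447,.3713)); e=f(0); u=[*e]; u[2]=.19; print(e)
p,R=rows(P,R,[(10,line([*P,.7,0],d),0,3),(30,line(d,u),0,4)])
E
```

```text
[ 0.46769672 -0.1272675   0.08127643] 0.011454944805403893
[np.float64(0.5225977082250215), np.float64(0.3969114633180031), np.float64(0.118), 18.2, 0]
max 0.77 n 40
[[-0.01,0,-0.01,0,0,-0.23,0],[0,0,0,0.01,0,-0.46,0],[0,0,0,0,0,-0.7,0],[0,0,0,0.01,0,-0.69,0],[0,0,0,0,0,-0.69,0],[0,0,0,0.01,0,-0.7,0],[0,0,0,0.01,0,-0.69,0],[0,0,0,0,0,-0.7,0],[0,0,0,0.01,0,-0.46,0],[0,0,0,0,0,-0.23,0]]

[[0,0,-0.03,0.19,0.03,0.01,0],[0,0,-0.05,0.39,0.04,0.02,0],[0,0,-0.09,0.58,0.07,0.04,0],[0,0,-0.1,0.77,0.11,0.04,0],[0,0,-0.11,0.77,0.11,0.05,0],[0,0,-0.11,0.77,0.12,0.04,0],[0,0,-0.11,0.77,0.13,0.04,0],[0,0,-0.11,0.76,0.14,0.05,0],[0,0,-0.1,0.77,0.15,0.04,0],[0,0,-0.11,0.76,0.15,0.05,0]]

[[0,0,-0.11,0.76,0.17,0.04,0],[0,0,-0.11,0.76,0.17,0.04,0],[0,0,-0.11,0.76,0.18,0.05,0],[0,0,-0.1,0.76,0.19,0.04,0],[0,0,-0.11,0.75,0.2,0.05,0],[0,0,-0.11,0.75,0.21,0.04,0],[0,0,-0.11,0.75,0.22,0.05,0],[0,0,-0.11,0.74,0.22,0.04,0],[0,0,-0.1,0.75,0.23,0.04,0],[0,0,-0.11,0.74,0.25,0.05,0]]

[[0,0,-0.11,0.74,0.24,0.04,0],[0,0,-0.11,0.73,0.26,0.05,0],[0,0,-0.11,0.73,0.27,0.04,0],[0,0,-0.1,0.73,0.27,0.04,0],[0,0,-0.11,0.73,0.29,0.05,0],[0,0,-0.11,0.72,0.29,0.04,0],[0,0,-0.11,0.72,0.3,0.05,0],[0,0,-0.08,0.54,0.23,0.03,0],[0,0,-0.05,0.35,0.15,0.02,0],[0,0,-0.03,0.18,0.08,0.01,0]]
```

Request:
move_arm(plan=[[0, 0, 0, 0, 0, -0.23, 0], [0, 0, 0, 0.01, 0, -0.46, 0], [0, 0, 0, 0, 0, -0.7, 0], [0, 0, 0, 0.01, 0, -0.69, 0], [0, 0, 0, 0, 0, -0.69, 0], [0, 0, 0, 0.01, 0, -0.7, 0], [0, 0, 0, 0.01, 0, -0.69, 0], [0, 0, 0, 0, 0, -0.7, 0], [0, 0, 0, 0.01, 0, -0.46, 0], [0, 0, 0, 0, 0, -0.23, 0]])

```text
t: 30.45
tool_pos: [0.4683, -0.1262, 0.2214]
orientation: [2.208, 2.232, -0.0]
force: [-0.4, -0.1, -3.9]
opening: 0.0116
gripper_force: 40.0
```

Request:
move_arm(plan=[[0, 0, -0.03, 0.19, 0.03, 0.01, 0], [0, 0, -0.05, 0.39, 0.04, 0.02, 0], [0, 0, -0.09, 0.58, 0.07, 0.04, 0], [0, 0, -0.1, 0.77, 0.11, 0.04, 0], [0, 0, -0.11, 0.77, 0.11, 0.05, 0], [0, 0, -0.11, 0.77, 0.12, 0.04, 0], [0, 0, -0.11, 0.77, 0.13, 0.04, 0], [0, 0, -0.11, 0.76, 0.14, 0.05, 0], [0, 0, -0.1, 0.77, 0.15, 0.04, 0], [0, 0, -0.11, 0.76, 0.15, 0.05, 0]])

```text
t: 31.45
tool_pos: [0.4844, 0.0406, 0.2089]
orientation: [-2.096, -2.338, 0.003]
force: [-0.2, -0.0, -2.8]
opening: 0.0118
gripper_force: 40.0
```

Request:
move_arm(plan=[[0, 0, -0.11, 0.76, 0.17, 0.04, 0], [0, 0, -0.11, 0.76, 0.17, 0.04, 0], [0, 0, -0.11, 0.76, 0.18, 0.05, 0], [0, 0, -0.1, 0.76, 0.19, 0.04, 0], [0, 0, -0.11, 0.75, 0.2, 0.05, 0], [0, 0, -0.11, 0.75, 0.21, 0.04, 0], [0, 0, -0.11, 0.75, 0.22, 0.05, 0], [0, 0, -0.11, 0.74, 0.22, 0.04, 0], [0, 0, -0.1, 0.75, 0.23, 0.04, 0], [0, 0, -0.11, 0.74, 0.25, 0.05, 0]])

```text
t: 32.45
tool_pos: [0.5045, 0.2342, 0.1976]
orientation: [-1.96, -2.452, 0.004]
force: [0.0, -0.8, -2.8]
opening: 0.0116
gripper_force: 40.0
```

Request:
move_arm(plan=[[0, 0, -0.11, 0.74, 0.24, 0.04, 0], [0, 0, -0.11, 0.73, 0.26, 0.05, 0], [0, 0, -0.11, 0.73, 0.27, 0.04, 0], [0, 0, -0.1, 0.73, 0.27, 0.04, 0], [0, 0, -0.11, 0.73, 0.29, 0.05, 0], [0, 0, -0.11, 0.72, 0.29, 0.04, 0], [0, 0, -0.11, 0.72, 0.3, 0.05, 0], [0, 0, -0.08, 0.54, 0.23, 0.03, 0], [0, 0, -0.05, 0.35, 0.15, 0.02, 0], [0, 0, -0.03, 0.18, 0.08, 0.01, 0]])

```text
t: 33.45
tool_pos: [0.5227, 0.3978, 0.189]
orientation: [-1.841, -2.544, 0.003]
force: [-0.3, -0.7, -2.3]
opening: 0.0118
gripper_force: 40.0
```

```bash
python3 - <<'E'
from plan import *
from h import *
P,R=now(); f=tip((.4447,.3713)); print(P,read_state()['t'],(orient(18.2,0).inv().apply(np.array(f(0)[:3])-P)/.025).round(3),np.degrees((orient(18.2,0).inv()*R).as_rotvec()).round(2))
E
```

```text
[0.52269174 0.39778246 0.18895348] 33.45 [-0.032 -0.014  2.838] [ 0.11 -0.01 -0.01]
```

Request:
move_arm(plan=[[0, 0, 0, 0, 0, 0.12, 0], [0, 0, 0, -0.01, 0, 0.25, 0], [0, 0, 0, 0, 0, 0.36, 0], [0, 0, 0, -0.01, 0, 0.36, 0], [0, 0, 0, 0, 0, 0.36, 0], [0, 0, 0, 0, 0, 0.36, 0], [0, 0, 0, 0, 0, 0.36, 0], [0, 0, 0, 0, 0, 0.35, 0], [0, 0, 0, 0, 0, 0.22, 0], [0, 0, 0, 0, 0, 0.1, 0]])

```text
t: 34.45
tool_pos: [0.5229, 0.3961, 0.1175]
orientation: [-1.843, -2.543, 0.003]
force: [0.3, 0.5, -3.3]
opening: 0.0116
gripper_force: 40.0
```

Request:
move_arm(plan=[[-0.08, 0, 0, 0, -0.02, -0.02, 0], [-0.16, 0, 0, 0, -0.03, -0.04, 0], [-0.24, 0, 0, 0, -0.06, -0.06, 0], [-0.32, 0, 0, 0, -0.07, -0.09, 0], [-0.32, 0, 0, 0, -0.08, -0.08, 0], [-0.33, 0, 0, 0, -0.07, -0.08, 0], [-0.32, 0, 0, 0, -0.08, -0.08, 0], [-0.32, 0, 0, 0, -0.07, -0.08, 0], [-0.32, 0, 0, 0, -0.07, -0.09, 0], [-0.32, 0, 0, 0, -0.08, -0.08, 0]])

```text
t: 35.45
tool_pos: [0.5063, 0.391, 0.135]
orientation: [1.733, 2.391, 0.348]
force: [-0.2, 0.2, -3.0]
opening: 0.0118
gripper_force: 40.0
```

Request:
move_arm(plan=[[-0.32, 0, 0, 0, -0.07, -0.08, 0], [-0.32, 0, 0, 0, -0.08, -0.08, 0], [-0.32, 0, 0, 0, -0.07, -0.08, 0], [-0.32, 0, 0, 0, -0.07, -0.09, 0], [-0.32, 0, 0, 0, -0.08, -0.08, 0], [-0.33, 0, 0, 0, -0.07, -0.08, 0], [-0.32, 0, 0, 0, -0.08, -0.08, 0], [-0.32, 0, 0, 0, -0.07, -0.08, 0], [-0.32, 0, 0, 0, -0.07, -0.09, 0], [-0.32, 0, 0, 0, -0.08, -0.08, 0]])

```text
t: 36.45
tool_pos: [0.4821, 0.3831, 0.1456]
orientation: [1.578, 2.178, 0.703]
force: [0.2, -1.0, -2.8]
opening: 0.0118
gripper_force: 40.0
```

Request:
move_arm(plan=[[-0.32, 0, 0, 0, -0.07, -0.08, 0], [-0.32, 0, 0, 0, -0.08, -0.08, 0], [-0.32, 0, 0, 0, -0.07, -0.09, 0], [-0.32, 0, 0, 0, -0.07, -0.08, 0], [-0.32, 0, 0, 0, -0.08, -0.08, 0], [-0.33, 0, 0, 0, -0.07, -0.08, 0], [-0.32, 0, 0, 0, -0.08, -0.08, 0], [-0.24, 0, 0, 0, -0.05, -0.07, 0], [-0.16, 0, 0, 0, -0.04, -0.04, 0], [-0.08, 0, 0, 0, -0.02, -0.02, 0]])

```text
t: 37.45
tool_pos: [0.4597, 0.3759, 0.1472]
orientation: [1.43, 1.974, 0.965]
force: [0.6, 0.9, -2.1]
opening: 0.0117
gripper_force: 40.0
```

```bash
python3 - <<'E'
from plan import *
from h import *
f=cam('scene')['frame']; s=cam('side')['frame']
a=cv2.resize(f[130:220,215:325,::-1],(396,324),interpolation=2); b=cv2.resize(s[190:280,270:380,::-1],(396,324),interpolation=2)
cv2.imwrite('pics/t2.png',np.hstack([a,b]))
P,R=now(); g=tip((.4447,.3713)); u=[*g(0)]; u[2]=.22; d=[.4677,-.126,.22,.7,0]; b=[*d]; b[2]=.068
p,R=rows(P,R,[(14,lambda s:(np.array(g(52*(1-s))[:3])+[0,0,.102*s],18.2,-52*(1-s)),0,3),(26,line(u,d),0,3),(10,line(d,b),0,3)])
E
```

```text
max 0.87 n 50
[[0.24,0,-0.01,0.02,0.11,0.01,0],[0.48,0,0,0,0.28,-0.02,0],[0.73,0,0,0,0.41,-0.03,0],[0.72,0,0,0,0.39,-0.05,0],[0.72,0,0,0,0.37,-0.07,0],[0.72,0,0,0,0.35,-0.09,0],[0.72,0,0,0,0.32,-0.1,0],[0.73,0,0,0,0.31,-0.11,0],[0.72,0,0,0,0.28,-0.13,0],[0.72,0,0,0,0.26,-0.13,0]]

[[0.72,0,0,0,0.23,-0.13,0],[0.73,0,0,0,0.21,-0.15,0],[0.48,0,0,0,0.12,-0.09,0],[0.24,0,0,0,0.06,-0.05,0],[0,0,0.04,-0.27,-0.12,0,0],[0,0,0.08,-0.53,-0.24,0,0],[0,0,0.12,-0.81,-0.35,0,0],[0,0,0.13,-0.81,-0.34,0,0],[0,0,0.12,-0.81,-0.32,0,0],[0,0,0.12,-0.81,-0.32,0,0]]

[[0,0,0.12,-0.83,-0.31,0,0],[0,0,0.12,-0.82,-0.3,0,0],[0,0,0.12,-0.83,-0.28,0,0],[0,0,0.12,-0.83,-0.28,0,0],[0,0,0.13,-0.83,-0.27,0,0],[0,0,0.12,-0.84,-0.25,0,0],[0,0,0.12,-0.84,-0.24,0,0],[0,0,0.12,-0.85,-0.24,0,0],[0,0,0.12,-0.85,-0.22,0,0],[0,0,0.12,-0.85,-0.21,0,0]]

[[0,0,0.13,-0.85,-0.2,0,0],[0,0,0.12,-0.86,-0.19,0,0],[0,0,0.12,-0.85,-0.18,0,0],[0,0,0.12,-0.86,-0.17,0,0],[0,0,0.12,-0.87,-0.16,0,0],[0,0,0.12,-0.86,-0.14,0,0],[0,0,0.12,-0.87,-0.14,0,0],[0,0,0.13,-0.86,-0.12,0,0],[0,0,0.08,-0.58,-0.08,0,0],[0,0,0.04,-0.29,-0.04,0,0]]

[[0,0,0,0,0.01,0.25,0],[0,0,0,0,0,0.51,0],[0,0,0,0,0,0.76,0],[0,0,0,0,0,0.76,0],[0,0,0,0,0,0.76,0],[0,0,0,0,0,0.76,0],[0,0,0,0,0,0.76,0],[0,0,0,0,0,0.76,0],[0,0,0,0,0,0.51,0],[0,0,0,0,0,0.25,0]]
```

View pics/t2.png

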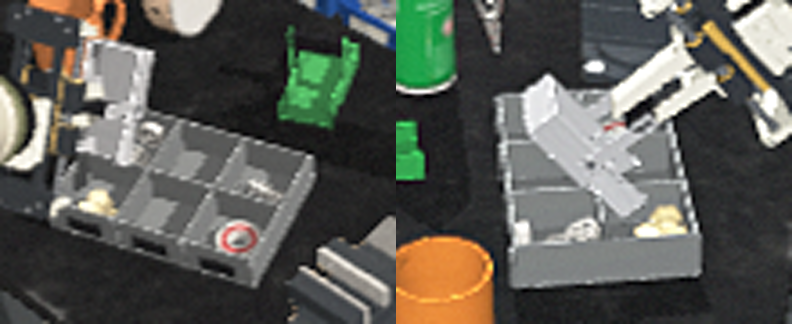

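The plugs lie in cell_1, around (95,200) on the left and (660,220) on the right, and the pan is empty. Returning it.

Request:
move_arm(plan=[[0.24, 0, 0, 0.02, 0.11, 0.01, 0], [0.48, 0, 0, 0, 0.28, -0.02, 0], [0.73, 0, 0, 0, 0.41, -0.03, 0], [0.72, 0, 0, 0, 0.39, -0.05, 0], [0.72, 0, 0, 0, 0.37, -0.07, 0], [0.72, 0, 0, 0, 0.35, -0.09, 0], [0.72, 0, 0, 0, 0.32, -0.1, 0], [0.73, 0, 0, 0, 0.31, -0.11, 0], [0.72, 0, 0, 0, 0.28, -0.13, 0], [0.72, 0, 0, 0, 0.26, -0.13, 0]])

```text
t: 38.55
tool_pos: [0.5106, 0.3931, 0.2083]
orientation: [1.759, 2.429, 0.276]
force: [0.7, -0.5, -2.1]
opening: 0.0117
gripper_force: 40.0
```

Request:
move_arm(plan=[[0.72, 0, 0, 0, 0.23, -0.13, 0], [0.73, 0, 0, 0, 0.21, -0.15, 0], [0.48, 0, 0, 0, 0.12, -0.09, 0], [0.24, 0, 0, 0, 0.06, -0.05, 0], [0, 0, 0.04, -0.27, -0.12, 0, 0], [0, 0, 0.08, -0.53, -0.24, 0, 0], [0, 0, 0.12, -0.81, -0.35, 0, 0], [0, 0, 0.13, -0.81, -0.34, 0, 0], [0, 0, 0.12, -0.81, -0.32, 0, 0], [0, 0, 0.12, -0.81, -0.32, 0, 0]])

```text
t: 39.55
tool_pos: [0.5111, 0.2868, 0.2197]
orientation: [1.924, 2.484, 0.001]
force: [0.2, 0.1, -2.0]
opening: 0.0114
gripper_force: 40.0
```

Request:
move_arm(plan=[[0, 0, 0.12, -0.83, -0.31, 0, 0], [0, 0, 0.12, -0.82, -0.3, 0, 0], [0, 0, 0.12, -0.83, -0.28, 0, 0], [0, 0, 0.12, -0.83, -0.28, 0, 0], [0, 0, 0.13, -0.83, -0.27, 0, 0], [0, 0, 0.12, -0.84, -0.25, 0, 0], [0, 0, 0.12, -0.84, -0.24, 0, 0], [0, 0, 0.12, -0.85, -0.24, 0, 0], [0, 0, 0.12, -0.85, -0.22, 0, 0], [0, 0, 0.12, -0.85, -0.21, 0, 0]])

```text
t: 40.55
tool_pos: [0.4879, 0.0689, 0.2198]
orientation: [2.077, 2.356, 0.001]
force: [-0.4, 0.3, -2.7]
opening: 0.0121
gripper_force: 40.0
```

Request:
move_arm(plan=[[0, 0, 0.13, -0.85, -0.2, 0, 0], [0, 0, 0.12, -0.86, -0.19, 0, 0], [0, 0, 0.12, -0.85, -0.18, 0, 0], [0, 0, 0.12, -0.86, -0.17, 0, 0], [0, 0, 0.12, -0.87, -0.16, 0, 0], [0, 0, 0.12, -0.86, -0.14, 0, 0], [0, 0, 0.12, -0.87, -0.14, 0, 0], [0, 0, 0.13, -0.86, -0.12, 0, 0], [0, 0, 0.08, -0.58, -0.08, 0, 0], [0, 0, 0.04, -0.29, -0.04, 0, 0]])

```text
t: 41.55
tool_pos: [0.4669, -0.1272, 0.2198]
orientation: [2.21, 2.232, -0.001]
force: [-0.2, 0.2, -2.3]
opening: 0.0118
gripper_force: 40.0
```

```bash
python3 - <<'E'
from plan import *
P,R=now(); print(P,read_state()['t'],np.degrees((orient(.7,0).inv()*R).as_rotvec()).round(2),(orient(.7,0).inv().apply(np.array([.4677,-.126,.066])-P)/.025).round(3))
E
```

```text
[ 0.46694818 -0.12717777  0.21976371] 41.55 [-0.   -0.04  0.15] [0.047 0.031 6.151]
```

Request:
move_arm(plan=[[0, 0, 0, 0, 0, 0.26, 0], [0, 0, 0, 0, 0, 0.51, 0], [0, 0, 0, 0, 0, 0.76, 0], [0, 0, 0, 0, 0, 0.77, 0], [0, 0, 0, 0, 0, 0.76, 0], [0, 0, 0, 0, 0, 0.77, 0], [0, 0, 0, 0, 0, 0.76, 0], [0, 0, 0, 0, 0, 0.7, 0], [0, 0, 0, 0, 0, 0.45, 0], [0, 0, 0, 0, 0, 0.25, 0]])

```text
t: 42.55
tool_pos: [0.4661, -0.1251, 0.068]
orientation: [-2.206, -2.232, 0.003]
force: [-0.5, -0.4, -2.1]
opening: 0.0119
gripper_force: 40.0
```

Request:
move_arm(plan=[[0, 0, 0, 0, 0, 0.04, 0], [0, 0, 0, 0, 0, 0.04, 0], [0, 0, 0, 0, 0, 0.03, 0], [0, 0, 0, 0, 0, 0.03, 0], [0, 0, 0, 0, 0, 0.03, 0], [0, 0, 0, 0, 0, 0.02, 0], [0, 0, 0, 0, 0, 0, 0], [0, 0, 0, 0, 0, 0, 0], [0, 0, 0, 0, 0, 0, 0], [0, 0, 0, 0, 0, 0, 0]])

```text
t: 43.55
tool_pos: [0.4678, -0.1264, 0.0665]
orientation: [2.209, 2.233, -0.001]
force: [-3.0, 2.1, 6.8]
opening: 0.0118
gripper_force: 40.0
```

Contact. Next I release, rise and check.

Request:
move_arm(plan=[[0, 0, 0, 0, 0, -0.02, 0], [0, 0, 0, 0, 0, 0, 20], [0, 0, 0, 0, 0, 0, 40], [0, 0, 0, 0, 0, 0, 40], [0, 0, 0, 0, 0, -0.3, 40], [0, 0, 0, 0, 0, -0.6, 40], [0, 0, 0, 0, 0, -0.9, 40], [0, 0, 0, 0, 0, -0.9, 40], [0, 0, 0, 0, 0, -0.9, 40], [0, 0, 0, 0, 0, -0.9, 40]])

```text
t: 44.55
tool_pos: [0.4673, -0.1261, 0.1796]
orientation: [-2.209, -2.233, 0.001]
force: [-0.1, 0.1, -0.6]
opening: 0.0397
gripper_force: 0.0
```

Request:
move_arm(plan=[[0, 0, 0, 0, 0, -0.9, 40], [0, 0, 0, 0, 0, -0.9, 40], [0, 0, 0, 0, 0, -0.9, 40], [0, 0, 0, 0, 0, -0.6, 40], [0, 0, 0, 0, 0, -0.3, 40], [0, 0, 0, 0, 0, 0, 40], [0, 0, 0, 0, 0, 0, 40], [0, 0, 0, 0, 0, 0, 40], [0, 0, 0, 0, 0, 0, 40], [0, 0, 0, 0, 0, 0, 40]])

```text
t: 45.55
tool_pos: [0.467, -0.126, 0.2674]
orientation: [-2.208, -2.232, 0.002]
force: [-0.3, 0.3, 0.0]
opening: 0.0399
gripper_force: 0.0
```

```bash
python3 - <<'E'
from h import *
print(read_state()['tool_pos'],read_state()['t'])
c0=load('wrist'); c=cam('wrist'); w=cloud(c).reshape(-1,3); s=cam('scene'); ws=cloud(s).reshape(-1,3); sd=cam('side'); wd=cloud(sd).reshape(-1,3)
A=np.concatenate([w,ws,wd]); C=np.concatenate([x['frame'].reshape(-1,3) for x in(c,s,sd)]).astype(int); n=len(w)
for nm,x,y in(('pan1',.4248,-.3602),('pan2',.4677,-.126)):
    m=(A[:,2]>.079)&(A[:,2]<.095)&(abs(A[:,0]-x)<.05)&(abs(A[:,1]-y)<.05); print(nm,m.sum(),cv2.minAreaRect((A[m][:,:2]*1000).astype(np.float32)),A[m][:,2].max())
r,g,b=C.T; X,Y,Z=A.T
br=(r>150)&(r>1.25*b)&(g>1.1*b)&(r<1.4*g)&(Z>.005)&(Z<.04)&(X>.3)&(X<.65)&(Y>-.5)&(Y<.5)
a=np.radians(18.19); ex=np.array([np.cos(a),np.sin(a)]); ey=np.array([-ex[1],ex[0]]); t=np.array([.50457,.31098])
d=A[:,:2]-t; u,v=d@ex*1e3,d@ey*1e3
inn=(abs(u)<76)&(abs(v)<114)
print('brass in cell1',(br&inn&(u<0)&(v>38)).sum(),'other tray',(br&inn&~((u<0)&(v>38))).sum(),'off tray',A[br&~inn].round(3)[:8])
for i,(sx,sy) in enumerate([(-1,1),(-1,0),(-1,-1),(1,1),(1,0),(1,-1)],1):
    k=(abs(u-sx*38)<30)&(abs(v-sy*76)<30)&(Z>.009)&(Z<.036)&(C.max(1)>150); print(i,k.sum(),np.percentile(Z[k],90).round(3) if k.sum() else '')
box=(X>.3)&(X<.9)&(Z>.01)&(Z<.3)
for nm,k in dict(orange=box&(r>1.5*g)&(g>1.5*b)&(Y>.3)&(Y<.75),bottle=box&(r>1.8*g)&(Y<-.15)&(Y>-.33),can=box&(Z>.15)&(X<.75)&(Y>.0)&(Y<.4)).items():
    print(nm,np.percentile(A[k],[1,50,99],axis=0).round(3).tolist())
E
```

```text
[ 0.46703287 -0.12602493  0.26740237] 45.55
pan1 227 ((421.3051452636719, -360.48876953125), (77.40176391601562, 17.47162628173828), 76.28217315673828) 0.09174818028194782
pan2 645 ((466.2475891113281, -125.25730895996094), (15.81358528137207, 76.68372344970703), 1.1866374015808105) 0.09196974715385092
brass in cell1 88 other tray 0 off tray []
1 108 0.03
2 0 
3 97 0.022
4 59 0.034
5 0 
6 24 0.023
orange [[0.533, 0.511, 0.011], [0.573, 0.573, 0.065], [0.638, 0.593, 0.101]]
bottle [[0.438, -0.268, 0.011], [0.457, -0.236, 0.048], [0.479, -0.224, 0.061]]
can [[0.681, 0.108, 0.151], [0.705, 0.157, 0.182], [0.742, 0.176, 0.229]]
```

```bash
python3 -c "from plant import close_job; print(close_job())"
```

```text
the job is handed in; nothing more can be done
None
```

The job is handed in at about 46 s: the bearings are in cell_4 with the small bearing, the plugs are in cell_1 with the brass plug, both empty pans stand upright where they were, and the mug, bottle and can have not moved.

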